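# Select the green filter and open the lamp shutter

## Task

Set up the lamp: with a fingertip, push on the turret's spokes to turn it until the green filter is lined up with the white arrow, and only then push the red shutter arm away from the turret until it is fully open against its stop. Do not lift the turret off its seat, and leave everything else on the table where it stands; finish with the green filter still at the arrow.

Things in the scene. Friction and masses are not known exactly. Their poses are not given: they have to be found in the camera images.
- turret_centre (a point): Centre of the filter turret, on its upright axis, on the disc's top face (55 mm above the table). A level black disc, 124 mm in diameter, with five round coloured filters (27 mm) centred 42 mm from the axis, 72 degrees apart; anticlockwise from above: green, red, yellow, blue, clear white. Five spokes stick out of its edge. It stands on the illuminator's fixed white housing
- spoke_tip (a point): Outer end, at mid-height (59 mm up), of the spoke next to the green filter, anticlockwise from above. Five alike aluminium spokes point radially, midway between filters (36 degrees either side of each): upright blades 6 mm thick, 62 to 100 mm from the axis, from 44 to 74 mm above the table. Fixed parts below are at most 33 mm high: a fingertip can come down between two spokes and push one sideways
- green_filter (a point): Centre of the green filter, on its face (55 mm above the table), 42 mm from the turret's axis
- index_point (a point): The fixed place to which the green filter's centre must come (over the light port, 42 mm from the turret's axis, 55 mm above the table). It lies on the line from the turret's axis along the white arrow, which is on the black block between the turret's housing and the shutter's, and points at the turret
- turret (a joint): Turning angle of the turret, rad, growing anticlockwise seen from above; 0 and every full turn: green filter at the arrow. It turns freely both ways without stops, held only by light friction (about 1 N at a spoke), and stays where it is left
- turret_seat (a joint): How far the turret has been lifted off its seat, m: 0 when seated, at most 0.03. It only rests on its spindle by its weight (about 300 g); it must stay seated (under 5 mm)
- shutter_pivot (a point): On the upright axis of the shutter arm, at the arm's mid-height (58 mm above the table), on the white shutter housing (38 mm high), 200 mm from the turret's axis, beyond the arrow. A white lamp box, 130 x 95 x 74 mm, stands on the far side of the pivot from the closed arm. All this is bolted to the table
- shutter_tip (a point): Free end of the red shutter arm, 87 mm from its pivot, at mid-height (58 mm above the table). The arm is an upright blade 6 mm thick, its lower edge 43 mm and its upper edge 73 mm above the table
- shutter (a joint): Angle of the shutter arm, rad: 0 closed (arm at right angles to the tube, on the robot's side), growing anticlockwise seen from above, away from the turret, to 1.2 fully open at a fixed stop. Starts at 0 to 0.15. Light friction (about 1 N); it stays where it is left
- spare_filter_mid (a point): Spare filter cell, black disc with amber glass, 32 mm diameter, 10 mm high, lying flat; between turret and lamp box; point at its centre, half-way up. Leave it alone
- post_mid (a point): Steel optical post, 13 mm diameter on a 32 mm black foot, 60 mm high; point at its centre, half-way up. Leave it alone
- cleaner_mid (a point): Lens-cleaner bottle, 44 mm diameter, 95 mm high, blue cap; point at its centre, half-way up. Leave it alone
- driver_grip (a point): Screwdriver with red handle lying on the table, 170 mm long; point on the handle. Leave it alone
- joystick_mid (a point): Black joystick box on a white foam block 150 x 180 mm, 99 mm high in all; point at its centre, half-way up. Leave it alone
- slide_box_mid (a point): Blue slide box with clear lid, 87 x 62 x 32 mm; point at its centre, half-way up. Leave it alone
- lens_mount_mid (a point): Lens in a black upright ring mount, 50 mm wide, 66 mm high; point at its centre, half-way up. Leave it alone

How it is judged:
By the outcome, as a careful person would: the job done as asked, in the order asked, and still so for the second after the job is handed in, with the robot touching nothing.
It also fails if it takes over 54 s, if anything falls off the work surface, if the arm or the gripper's body presses on something with over 40 N, if the wrist force passes 120 N, or if a joint passes its speed limit or range.

## Robot

A 6-joint arm with a two-finger parallel gripper is mounted at the origin on the work surface. World frame = base frame: x ahead of the robot, y to its left, z up, the work surface at z = 0. Lengths are in mm, angles in rad, forces in N, time in s.
With the tool pointing down it reaches from about 300 to 825 mm from the base axis. Payload 5.4 kg.
Tool frame: the origin (TCP) lies between the finger pads; the fingertips stand 19 mm ahead of it and the grasp point (between the pads) is the TCP (env.tcp_to_tips is the distance from the TCP to the fingertips, in mm); y points along the fingers, x is the direction in which the jaws open and shut, and the axes are right-handed (so a half turn about y gives the same grasp; the last joint's range is limited). The gripper opens to 92 mm and grips with 3 to 60 N. Pads are 20 mm wide; open, the fingers measure 128 mm over their backs; the gripper's body (75 mm by 189 mm) begins 69 mm behind the grasp point.
Start: joints at [-1.548, 0.158, 1.597, -0, 1.386, -0.21], TCP at [132.631, -559.477, 196.901] pointing down, gripper open.
Joint ranges: [-2.91, 2.91], [-0.94, 2.29], [0.18, 2.7], [-1.29, 4.43], [0.17, 2.64], [-3, 3]. Speed limits (rad/s): [2.57, 2.57, 3.14, 3.14, 3.14, 3.14].

## Interface

Orientations are given as [roll, pitch, yaw] about the fixed x, y, z axes, in that order (R = Rz(yaw) Ry(pitch) Rx(roll)).
In Python, from cell import read_state, eyes, job, search_frame, masks_of, place_of, env gives the robot as it stands.
- The arm moves only by the tool apply_moves, never from a script. Its argument "moves" is a list of rows, each a list of 3 entries, a list of its own where there are three numbers: the shift along the tool's x, y, z in m, then the turn, a rotation vector about the tool's x, y, z in degrees, then the closure, from 0 (fully open) to 1 (shut). A call has 1 to 10 rows; each row is the pose to reach, as a shift and turn from the pose commanded when the call began, along the tool's axes at that moment; what a row does not reach only later rows make up. A row lasts 1/10 s, in which the tool goes at most 50 mm and 8.59 degrees, less where a joint would pass 70% of its speed; a pose out of reach is approached as far as the arm can. A call with a gripper value outside its range is refused whole. The fingers move at their own pace and stop on an object; "newtons" is the grip in N (left out, the last holds). Time passes only in rows, so rows that repeat a pose let the fingers close. It gives the time, the measured TCP pose, the force and the opening at its end, in the units of the state.
- read_state(): the state, without advancing time (a new reading comes with each control period).
- eyes.grab_frame(name): name is "scene" or "top" or "wrist"; returns the picture (480x640x3 uint8, blue, green, red); there is no depth.
- eyes.get_calibration(name): a dict with "camera_matrix" (3x3 intrinsics, pixels), "xyz" and "orientation" of the camera in the world. Camera axes: x right, y down, z forward; pixel columns grow to the right and rows downward; lengths in mm; the calibration is good to about 2 mm. A picture is of the moment at which its call begins: read the wrist's pose just before it. get_calibration takes no time and is no camera call; for the wrist camera it gives the pose at the moment of the call.
- job.hand_in(): hands the job in, once; it reports no verdict.
Trained networks look in the newest picture that a camera, given by its name, has taken for a name from the list of things; names that differ only in an ending like _2 or _b are one class to them, and where a whole thing is asked for, a point or a joint stands for the part that bears it (a point fixed in the world has none). Each returns a list of dicts, best first, with "score" (0 to 1); they miss things now and then, are a little off and sometimes report something else, mostly with a low value. They report only what shows in the picture. A call takes as long as a camera call.
- search_frame(camera, label): "centre" ([column, row] in pixels, amid what is visible of it).
- masks_of(camera, label): "region" (480x640 bool, what is visible of it) and "centre" ([column, row] in pixels, amid what is visible of it).
- place_of(camera, label): "centre" ([column, row] in pixels: a listed point, or the origin of a listed thing).
The state is a dict: "clock": time; "qpos": joint angles; "joint_velocities": joint speeds; "tau": joint torques, N m; "eef_pos": TCP position; "tcp_rot": TCP orientation; "wrist_force": force on the tool from outside, world axes, zero at the start; "torque": the same for the moment, N m; "finger_gap": finger opening in mm.
Only numpy, scipy, OpenCV 4.12 (cv2) and the standard library are available. Lean on these libraries where they do the work, as an engineer would, in place of code of your own. Each camera call takes 0.05 s, during which the arm holds its last target.

## Working session

There is one attempt and no reset: what is moved stays moved. The work goes in short steps, Python scripts to look and compute and a tool call to move; the robot and the scene stay as the last step left them, time stands still between calls to the robot, and variables do not carry over. Pictures are saved under pics/ and viewed, and the job is handed in when it is done.

Besides the shell and the picture viewer there is one more tool, called after "Emit:" in YAML: its name, and indented under it one key for each argument. apply_moves: Moves the arm, as the interface text tells. Its arguments: {"type":"object","properties":{"moves":{"type":"array"},"newtons":{"type":"number"}},"required":["moves"]}

```bash
mkdir -p pics; ls; python3 - <<'E'
from cell import *
import cv2
s=read_state();print(s)
for c in("scene","top"):
    im=eyes.grab_frame(c);cv2.imwrite(f"pics/{c}0.png",im);print(c,eyes.get_calibration(c))
    for n in["turret_centre","spoke_tip","green_filter","index_point","shutter_pivot","shutter_tip"]:
        print(c,n,[(round(d['score'],2),[round(float(v),1) for v in d['centre']]) for d in place_of(c,n)[:3]])
E
```

```text
pics
{'clock': 0.0, 'qpos': array([-1.54810952e+00,  1.59057898e-01,  1.59822152e+00, -4.28253127e-05,
        1.38618576e+00, -2.10083733e-01]), 'joint_velocities': array([ 1.80327202e-03, -2.21527610e-04, -8.00636334e-04,  4.21401284e-04,
        1.16233594e-05, -2.06023038e-05]), 'tau': array([ 3.60234417e-04, -3.85563290e+01, -3.22112918e+01,  7.02290400e-02,
        3.76728515e-02, -1.27901239e-04]), 'eef_pos': array([ 132.59674502, -558.82757637,  195.91934308]), 'tcp_rot': array([-1.57044698,  0.00184014, -1.33801756]), 'wrist_force': array([ 0.40218903, -0.6113777 ,  0.87933745]), 'torque': array([-0.02276457,  0.03256627, -0.01454909]), 'finger_gap': 91.91844326445467}
scene {'camera_matrix': array([[444.09846932,   0.        , 316.60993414],
       [  0.        , 444.09846932, 242.09158031],
       [  0.        ,   0.        ,   1.        ]]), 'xyz': array([1128.8160595 ,   50.3558759 ,  789.83875577]), 'orientation': array([-2.43060485,  0.01027967,  1.63576511])}
scene turret_centre [(0.64, [406.3, 284.8]), (0.56, [367.0, 264.8])]
scene spoke_tip [(0.7, [406.2, 284.7]), (
[... 164 characters left out ...]
utter_pivot [(0.79, [272.0, 256.0])]
scene shutter_tip [(0.72, [279.4, 222.7]), (0.52, [489.9, 300.1]), (0.46, [366.7, 263.6])]
top {'camera_matrix': array([[470.01767474,   0.        , 322.99732925],
       [  0.        , 470.01767474, 255.76971829],
       [  0.        ,   0.        ,   1.        ]]), 'xyz': array([ 442.71647676,  -14.87361126, 1116.97360555]), 'orientation': array([-3.09892334, -0.01262098, -1.59933545])}
top turret_centre [(0.6, [264.6, 230.5])]
top spoke_tip [(0.77, [224.4, 210.2])]
top green_filter [(0.89, [253.6, 211.6])]
top index_point [(0.85, [285.2, 232.8])]
top shutter_pivot [(0.77, [350.6, 233.6])]
top shutter_tip [(0.72, [349.4, 273.8]), (0.63, [127.1, 272.4])]
```

View pics/scene0.png

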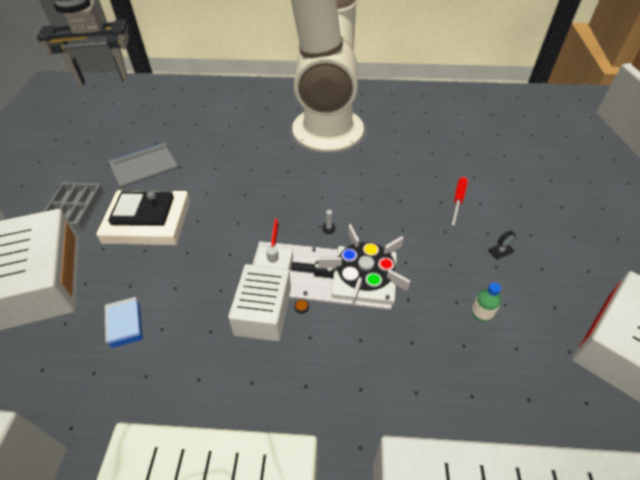

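View pics/top0.png

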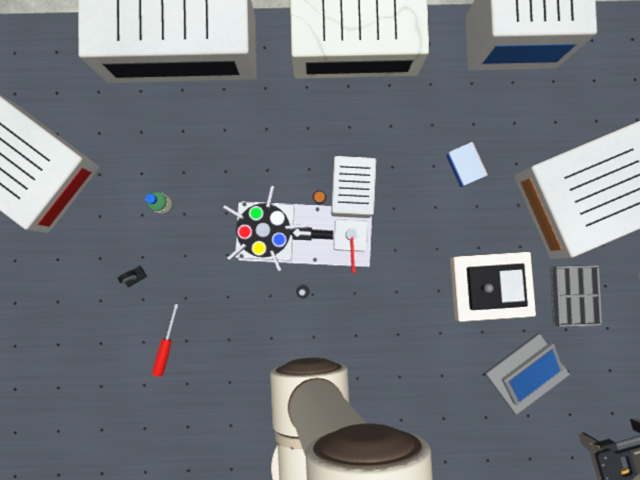

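```bash
cat > h.py <<'E'
import numpy as np
from scipy.spatial.transform import Rotation as R
from cell import *
def ray(c,px):
    k=eyes.get_calibration(c);d=R.from_euler('xyz',k['orientation']).as_matrix()@np.linalg.inv(k['camera_matrix'])@np.array([px[0],px[1],1.])
    return np.array(k['xyz']),d/np.linalg.norm(d)
def atz(c,px,z):
    o,d=ray(c,px);return o+d*(z-o[2])/d[2]
def tri(*l):
    A=0;b=0
    for c,px in l:
        o,d=ray(c,px);P=np.eye(3)-np.outer(d,d);A=A+P;b=b+P@o
    return np.linalg.solve(A,b)
def proj(c,p):
    k=eyes.get_calibration(c);q=k['camera_matrix']@R.from_euler('xyz',k['orientation']).as_matrix().T@(np.array(p)-k['xyz']);return q[:2]/q[2]
E
python3 - <<'E'
from h import *
np.set_printoptions(precision=1,suppress=True)
s=read_state();print(R.from_euler('xyz',s['tcp_rot']).as_matrix())
for n,px,z in[("tc",(264.6,230.5),55),("tip",(224.4,210.2),59),("green",(253.6,211.6),55),("idx",(285.2,232.8),55),("piv",(350.6,233.6),58),("stip",(349.4,273.8),58)]: print(n,atz("top",px,z))
for n,px,z in[("tc",(367,264.8),55),("green",(373.8,278.3),55),("idx",(348.4,260.8),55),("piv",(272,256),58),("stip",(279.4,222.7),58)]: print(n,atz("scene",px,z))
print(tri(("top",(253.6,211.6)),("scene",(373.8,278.3))),tri(("top",(350.6,233.6)),("scene",(272,256))),tri(("top",(349.4,273.8)),("scene",(279.4,222.7))))
E
```

```text
[[ 0.2 -0.   1. ]
 [-1.  -0.   0.2]
 [ 0.  -1.  -0. ]]
tc [548.6 100.9  55. ]
tip [596.6 190.   59. ]
green [592.2 124.8  55. ]
idx [542.1  54.5  55. ]
piv [535.9 -93.4  58. ]
stip [445.2 -87.8  58. ]
tc [554.3 110.9  55. ]
green [588.3 124.4  55. ]
idx [545.9  71.9  55. ]
piv [544.5 -90.   58. ]
stip [447.2 -85.9  58. ]
[591.6 124.1  59.5] [536.7 -93.   48.2] [445.1 -87.2  55.7]
```

```bash
cat >> h.py <<'E'
import cv2
def blobs(im,roi):
    x0,y0,x1,y1=roi
    hsv=cv2.cvtColor(im,cv2.COLOR_BGR2HSV);out={}
    for n,lo,hi in[("g",(50,120,80),(75,255,255)),("r",(0,150,120),(5,255,255)),("y",(22,150,120),(35,255,255)),("b",(105,150,100),(128,255,255))]:
        m=cv2.inRange(hsv,lo,hi);mm=np.zeros_like(m);mm[y0:y1,x0:x1]=m[y0:y1,x0:x1]
        k,l,st,ce=cv2.connectedComponentsWithStats(mm)
        if k>1:
            i=1+np.argmax(st[1:,4]);out[n]=(ce[i],st[i,4])
    return out
def turret(im,c,roi,centre=None):
    b=blobs(im,roi);off={"g":0,"r":72,"y":144,"b":216}
    P=[];o=[]
    for n,(ce,a) in b.items():
        P.append(atz(c,ce,55)[:2]);o.append(np.radians(off[n]))
    P=np.array(P);o=np.array(o)
    from scipy.optimize import least_squares
    g=np.radians
    best=None
    for t0 in np.arange(0,6.3,.7):
        f=lambda v:(P-v[:2]-42*np.c_[np.cos(v[2]+o),np.sin(v[2]+o)]).ravel()
        r=least_squares(f,[*P.mean(0),t0])
        if best is None or r.cost<best.cost:best=r
    return best.x,best.fun,{n:a for n,(c_,a) in b.items()}
E
python3 - <<'E'
from h import *
np.set_printoptions(precision=1,suppress=True)
im=cv2.imread("pics/top0.png")
v,f,a=turret(im,"top",(225,185,305,275));print(v[:2],np.degrees(v[2]),f,a)
im2=cv2.imread("pics/scene0.png")
v,f,a=turret(im2,"scene",(330,230,410,295));print(v[:2],np.degrees(v[2]),f,a)
cv2.imwrite("pics/z.png",cv2.resize(im[150:300,210:410],None,fx=4,fy=4,interpolation=cv2.INTER_CUBIC))
E
```

```text
[550.5 105.1] 381.56197334447717 [-0.1 -0.1 -0.   0.1  0.  -0.1  0.1  0.1] {'g': np.int32(96), 'r': np.int32(72), 'y': np.int32(89), 'b': np.int32(86)}
[550.4 108.2] 21.406785300969837 [ 0.1  0.2  0.1  0.1 -0.2  0.3 -0.1 -0.5] {'g': np.int32(102), 'r': np.int32(82), 'y': np.int32(94), 'b': np.int32(70)}
```

View pics/z.png

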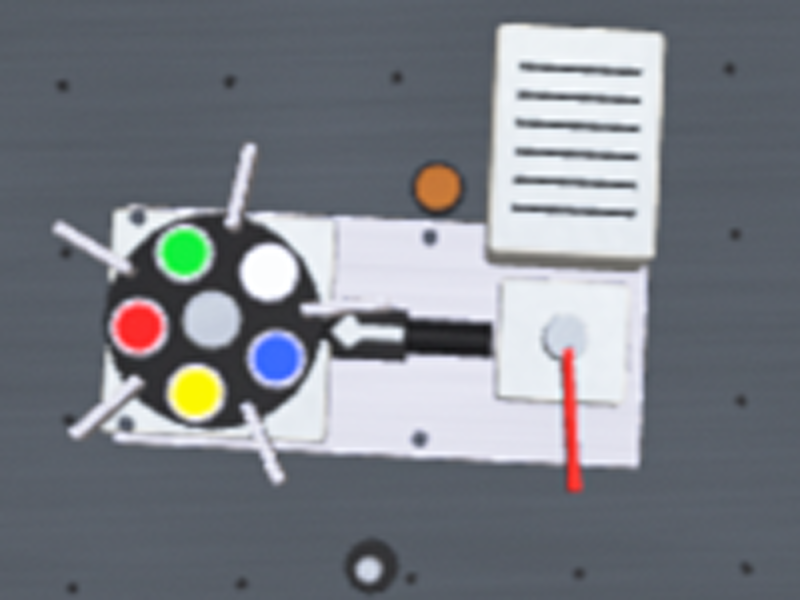

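```bash
cat > plan.py <<'E'
import numpy as np,json,os
F="cmd.json"
def load(): return json.load(open(F)) if os.path.exists(F) else [132.6,-559.5,196.9,-76.7]
def ax(a):
    a=np.radians(a);return np.array([np.cos(a),np.sin(a)]),np.array([-np.sin(a),np.cos(a)])
def plan(wps,save=True):
    c=load()
    for i in range(0,len(wps),10):
        rows=[];X,Z=ax(c[3]);
        for w in wps[i:i+10]:
            d=np.array(w[:2])-c[:2]
            rows.append([[round(float(d@X)/1e3,3),round((c[2]-w[2])/1e3,3),round(float(d@Z)/1e3,3)],[0,round(c[3]-w[3],0),0],1])
        s,t,_=rows[-1]
        xy=np.array(c[:2])+1e3*(s[0]*X+s[2]*Z)
        c=[float(xy[0]),float(xy[1]),c[2]-1e3*s[1],c[3]-t[1]]
        print(json.dumps(rows).replace(" ",""));print("->",np.round(c,1))
    if save: json.dump(c,open(F,"w"))
def lin(a,b,n): return [list(np.array(a)+(np.array(b)-a)*k/n) for k in range(1,n+1)]
def polar(a,b,n,ctr=(0,0)):
    # a,b: r,theta,z,toolangle
    return [[ctr[0]+p[0]*np.cos(np.radians(p[1])),ctr[1]+p[0]*np.sin(np.radians(p[1])),p[2],p[3]] for p in lin(a,b,n)]
E
python3 - <<'E'
from plan import *
T=np.array([550.5,106])
t=T+82*np.array([np.cos(np.radians(93.5)),np.sin(np.radians(93.5))]);print(t)
r=np.hypot(*t);th=np.degrees(np.arctan2(t[1],t[0]))
plan(polar([575,-76.7,197,-76.7],[r,th,150,3.5],30)+lin([*t,150,3.5],[*t,67,3.5],6))
E
```

```text
[545.49401976 187.84705347]
[[[-0.001,0.001,0.032],[0,-3.0,0],1],[[-0.003,0.003,0.064],[0,-5.0,0],1],[[-0.008,0.005,0.095],[0,-8.0,0],1],[[-0.014,0.006,0.127],[0,-11.0,0],1],[[-0.022,0.008,0.158],[0,-13.0,0],1],[[-0.031,0.009,0.188],[0,-16.0,0],1],[[-0.043,0.011,0.218],[0,-19.0,0],1],[[-0.056,0.012,0.248],[0,-21.0,0],1],[[-0.07,0.014,0.276],[0,-24.0,0],1],[[-0.086,0.016,0.304],[0,-27.0,0],1]]
-> [ 408.7 -405.9  180.9  -49.7]
[[[-0.004,0.001,0.032],[0,-2.0,0],1],[[-0.009,0.003,0.063],[0,-5.0,0],1],[[-0.016,0.004,0.095],[0,-8.0,0],1],[[-0.025,0.006,0.126],[0,-10.0,0],1],[[-0.036,0.007,0.156],[0,-13.0,0],1],[[-0.048,0.009,0.186],[0,-16.0,0],1],[[-0.062,0.011,0.214],[0,-18.0,0],1],[[-0.077,0.012,0.243],[0,-21.0,0],1],[[-0.094,0.014,0.27],[0,-24.0,0],1],[[-0.112,0.015,0.296],[0,-26.0,0],1]]
-> [ 562.  -129.   165.9  -23.7]
[[[-0.007,0.002,0.032],[0,-3.0,0],1],[[-0.016,0.003,0.063],[0,-6.0,0],1],[[-0.026,0.005,0.093],[0,-8.0,0],1],[[-0.038,0.006,0.123],[0,-11.0,0],1],[[-0.052,0.008,0.152],[0,-14.0,0],1],[[-0.067,0.01,0.18],[0,-17.0,0],1],[[-0.083,0.011,0.207],[0,-19.0,0],1],[[-0.102,0.013,0.234],[0,-22.0,0],1],[[-0.121,0.014,0.259],[0,-25.0,0],1],[[-0.142,0.016,0.284],[0,-27.0,0],1]]
-> [546.1 188.1 149.9   3.3]
[[[-0.001,0.014,-0.0],[0,-0.0,0],1],[[-0.001,0.028,-0.0],[0,-0.0,0],1],[[-0.001,0.041,-0.0],[0,-0.0,0],1],[[-0.001,0.055,-0.0],[0,-0.0,0],1],[[-0.001,0.069,-0.0],[0,-0.0,0],1],[[-0.001,0.083,-0.0],[0,-0.0,0],1]]
-> [545.1 188.1  66.9   3.3]
```

Emit:
apply_moves:
  moves:
    - [[-0.001, 0.001, 0.032], [0, -3, 0], 1]
    - [[-0.003, 0.003, 0.064], [0, -5, 0], 1]
    - [[-0.008, 0.005, 0.095], [0, -8, 0], 1]
    - [[-0.014, 0.006, 0.127], [0, -11, 0], 1]
    - [[-0.022, 0.008, 0.158], [0, -13, 0], 1]
    - [[-0.031, 0.009, 0.188], [0, -16, 0], 1]
    - [[-0.043, 0.011, 0.218], [0, -19, 0], 1]
    - [[-0.056, 0.012, 0.248], [0, -21, 0], 1]
    - [[-0.07, 0.014, 0.276], [0, -24, 0], 1]
    - [[-0.086, 0.016, 0.304], [0, -27, 0], 1]
  newtons: 20

```text
clock: 1.7
eef_pos: [409.6, -404.9, 180.9]
tcp_rot: [-1.571, -0.0, -0.865]
wrist_force: [0.5, -0.5, -0.2]
finger_gap: 13.6
```

Emit:
apply_moves:
  moves:
    - [[-0.004, 0.001, 0.032], [0, -2, 0], 1]
    - [[-0.009, 0.003, 0.063], [0, -5, 0], 1]
    - [[-0.016, 0.004, 0.095], [0, -8, 0], 1]
    - [[-0.025, 0.006, 0.126], [0, -10, 0], 1]
    - [[-0.036, 0.007, 0.156], [0, -13, 0], 1]
    - [[-0.048, 0.009, 0.186], [0, -16, 0], 1]
    - [[-0.062, 0.011, 0.214], [0, -18, 0], 1]
    - [[-0.077, 0.012, 0.243], [0, -21, 0], 1]
    - [[-0.094, 0.014, 0.27], [0, -24, 0], 1]
    - [[-0.112, 0.015, 0.296], [0, -26, 0], 1]

```text
clock: 2.7
eef_pos: [562.1, -127.4, 165.8]
tcp_rot: [-1.571, -0.0, -0.411]
wrist_force: [0.2, -0.4, 0.9]
finger_gap: 0.5
```

Emit:
apply_moves:
  moves:
    - [[-0.007, 0.002, 0.032], [0, -3, 0], 1]
    - [[-0.016, 0.003, 0.063], [0, -6, 0], 1]
    - [[-0.026, 0.005, 0.093], [0, -8, 0], 1]
    - [[-0.038, 0.006, 0.123], [0, -11, 0], 1]
    - [[-0.052, 0.008, 0.152], [0, -14, 0], 1]
    - [[-0.067, 0.01, 0.18], [0, -17, 0], 1]
    - [[-0.083, 0.011, 0.207], [0, -19, 0], 1]
    - [[-0.102, 0.013, 0.234], [0, -22, 0], 1]
    - [[-0.121, 0.014, 0.259], [0, -25, 0], 1]
    - [[-0.142, 0.016, 0.284], [0, -27, 0], 1]

```text
clock: 3.7
eef_pos: [545.5, 189.7, 150.0]
tcp_rot: [-1.571, -0.001, 0.06]
wrist_force: [0.1, 0.1, -0.2]
finger_gap: 0.4
```

```bash
python3 - <<'E'
from h import *
s=read_state();print(s['eef_pos'],np.degrees(s['tcp_rot']),s['finger_gap'],s['wrist_force'],s['clock'])
for c in("scene","top","wrist"): cv2.imwrite(f"pics/{c}1.png",eyes.grab_frame(c))
a=cv2.imread("pics/scene1.png")[150:350,250:450];b=cv2.imread("pics/wrist1.png")
cv2.imwrite("pics/c1.png",np.hstack([cv2.resize(a,(400,400)),cv2.resize(b,(400,300)) if 0 else cv2.copyMakeBorder(cv2.resize(b,(400,300)),0,100,0,0,0)]))
E
```

```text
[545.49894452 189.65027424 150.04436905] [-8.99986522e+01 -3.44365261e-02  3.43904542e+00] 0.4327846682134616 [ 0.11345147  0.06960072 -0.24271867] 3.7
```

View pics/c1.png

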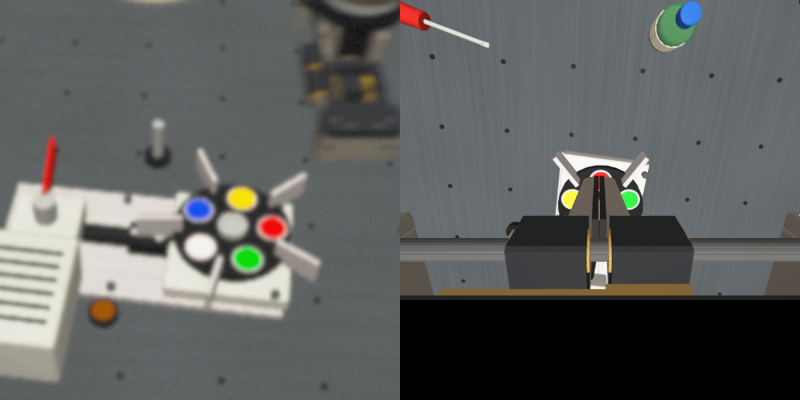

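```bash
python3 - <<'E'
from h import *
for p in [(545.5,189.7,131),(545.5,189.7,150),(545.5,189.7,219)]: print(proj("scene",p),proj("top",p),proj("wrist",p))
print(proj("wrist",(550.5,106,55)),eyes.get_calibration("wrist"))
E
```

```text
[410.1831288  239.30786404] [218.25136631 229.62597401] [321.07083922 273.52048731]
[411.65312782 232.83901186] [216.31293766 228.71939683] [321.29221093 285.50417747]
[417.43366094 207.40129817] [208.58468101 225.10499445] [322.5939222  355.97074536]
[320.25152921 329.95145773] {'camera_matrix': array([[351.99907526,   0.        , 318.16701924],
       [  0.        , 351.99907526, 244.44004158],
       [  0.        ,   0.        ,   1.        ]]), 'xyz': array([539.1267248 , 269.51599301, 337.45328702]), 'orientation': array([2.85410562e+00, 1.20962569e-03, 6.00620857e-02])}
```

View pics/scene1.png

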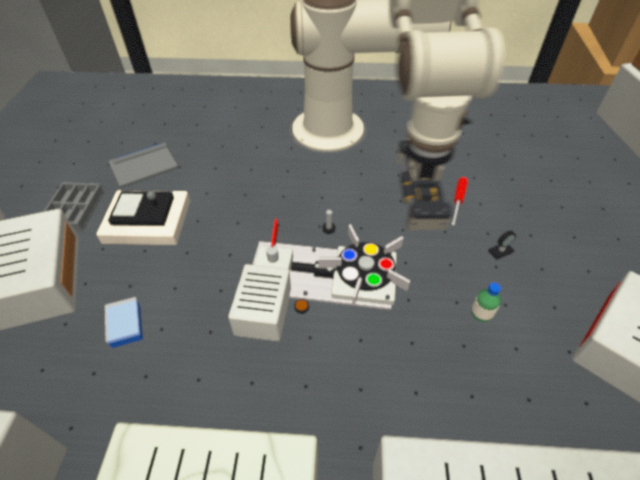

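View pics/top1.png

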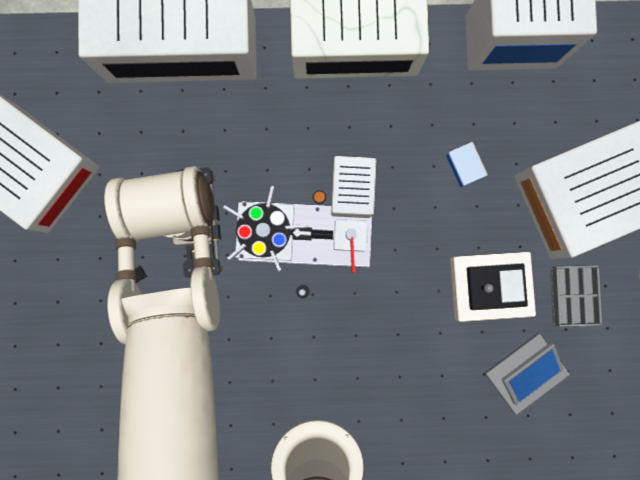

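View pics/wrist1.png

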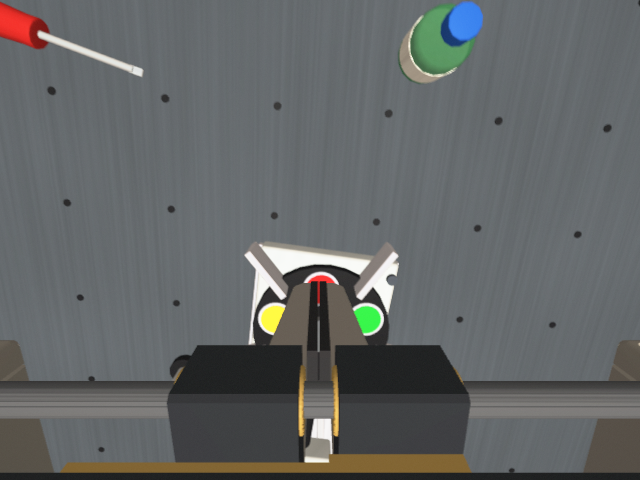

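```bash
python3 - <<'E'
import cv2,numpy as np
a=cv2.imread("pics/scene1.png")[130:290,330:490];b=cv2.imread("pics/top1.png")[150:310,150:310]
cv2.imwrite("pics/c2.png",np.hstack([cv2.resize(x,(400,400),interpolation=cv2.INTER_CUBIC) for x in(a,b)]))
E
```

```text
(no output)
```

View pics/c2.png

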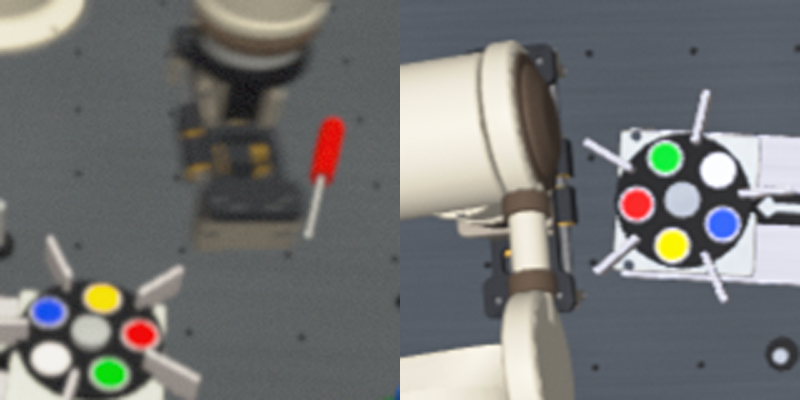

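Emit:
apply_moves:
  moves:
    - [[-0.001, 0.014, 0], [0, 0, 0], 1]
    - [[-0.001, 0.028, 0], [0, 0, 0], 1]
    - [[-0.001, 0.041, 0], [0, 0, 0], 1]
    - [[-0.001, 0.055, 0], [0, 0, 0], 1]
    - [[-0.001, 0.069, 0], [0, 0, 0], 1]
    - [[-0.001, 0.083, 0], [0, 0, 0], 1]

```text
clock: 4.45
eef_pos: [544.4, 188.1, 65.4]
tcp_rot: [-1.571, 0.001, 0.058]
wrist_force: [0.4, 0.0, 0.0]
finger_gap: 0.3
```

```bash
python3 - <<'E'
from h import *
s=read_state();print(s['eef_pos'],np.degrees(s['tcp_rot']),s['finger_gap'],s['wrist_force'],s['clock'])
for c in("scene","wrist"): cv2.imwrite(f"pics/{c}2.png",eyes.grab_frame(c))
a=cv2.imread("pics/scene2.png")[180:340,300:460];b=cv2.imread("pics/wrist2.png")
cv2.imwrite("pics/c3.png",np.hstack([cv2.resize(a,(400,400),interpolation=cv2.INTER_CUBIC),cv2.resize(b[200:360,240:400],(400,400))]))
print(turret(cv2.imread("pics/scene2.png"),"scene",(330,230,410,295)))
E
```

```text
[544.42402305 188.06753529  65.37088165] [-9.00031536e+01  3.78966547e-02  3.31222881e+00] 0.29948075439420013 [0.37098091 0.00638344 0.02098316] 4.45
(array([5.50472977e+02, 1.08232323e+02, 3.73741686e-01]), array([ 0.20177581,  0.13535655,  0.07710612,  0.11053044, -0.17589495,
        0.13686154, -0.10298698, -0.38274853]), {'g': np.int32(103), 'r': np.int32(82), 'y': np.int32(96), 'b': np.int32(71)})
```

View pics/c3.png

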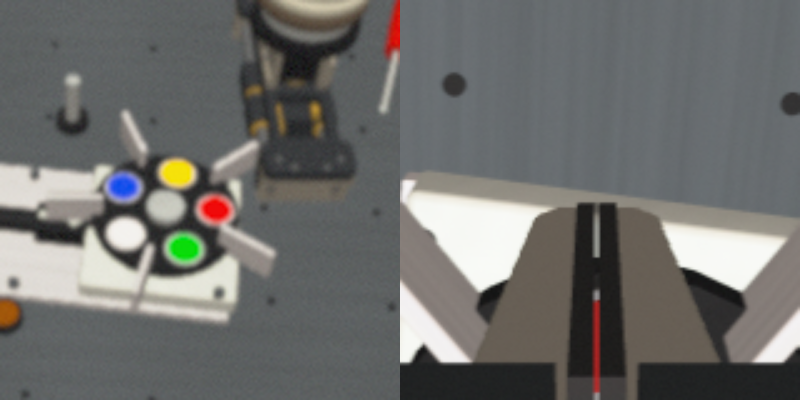

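```bash
python3 - <<'E'
from plan import *
plan(polar([82.3,93.8,67,3.3],[82.3,-40,67,-130.5],30,(550.5,106)))
E
```

```text
[[[0.006,-0.0,-0.0],[0,4.0,0],1],[[0.013,-0.0,-0.001],[0,9.0,0],1],[[0.019,-0.0,-0.002],[0,13.0,0],1],[[0.025,-0.0,-0.004],[0,18.0,0],1],[[0.031,-0.0,-0.006],[0,22.0,0],1],[[0.037,-0.0,-0.008],[0,27.0,0],1],[[0.043,-0.0,-0.011],[0,31.0,0],1],[[0.048,-0.0,-0.015],[0,36.0,0],1],[[0.053,-0.0,-0.019],[0,40.0,0],1],[[0.058,-0.0,-0.023],[0,45.0,0],1]]
-> [604.3 168.4  66.9 -41.7]
[[[0.006,-0.0,-0.0],[0,4.0,0],1],[[0.013,-0.0,-0.001],[0,9.0,0],1],[[0.019,-0.0,-0.002],[0,13.0,0],1],[[0.025,-0.0,-0.004],[0,17.0,0],1],[[0.031,-0.0,-0.006],[0,22.0,0],1],[[0.037,-0.0,-0.008],[0,26.0,0],1],[[0.043,-0.0,-0.011],[0,31.0,0],1],[[0.048,-0.0,-0.015],[0,35.0,0],1],[[0.053,-0.0,-0.019],[0,40.0,0],1],[[0.058,-0.0,-0.023],[0,44.0,0],1]]
-> [632.3 112.7  66.9 -85.7]
[[[0.007,-0.0,-0.0],[0,5.0,0],1],[[0.013,-0.0,-0.001],[0,9.0,0],1],[[0.019,-0.0,-0.002],[0,14.0,0],1],[[0.025,-0.0,-0.004],[0,18.0,0],1],[[0.031,-0.0,-0.006],[0,23.0,0],1],[[0.037,-0.0,-0.008],[0,27.0,0],1],[[0.043,-0.0,-0.012],[0,31.0,0],1],[[0.048,-0.0,-0.015],[0,36.0,0],1],[[0.053,-0.0,-0.019],[0,40.0,0],1],[[0.058,-0.0,-0.023],[0,45.0,0],1]]
-> [ 613.7   53.1   66.9 -130.7]
```

Emit:
apply_moves:
  moves:
    - [[0.006, 0, 0], [0, 4, 0], 1]
    - [[0.013, 0, -0.001], [0, 9, 0], 1]
    - [[0.019, 0, -0.002], [0, 13, 0], 1]
    - [[0.025, 0, -0.004], [0, 18, 0], 1]
    - [[0.031, 0, -0.006], [0, 22, 0], 1]
    - [[0.037, 0, -0.008], [0, 27, 0], 1]
    - [[0.043, 0, -0.011], [0, 31, 0], 1]
    - [[0.048, 0, -0.015], [0, 36, 0], 1]
    - [[0.053, 0, -0.019], [0, 40, 0], 1]
    - [[0.058, 0, -0.023], [0, 45, 0], 1]

```text
clock: 5.55
eef_pos: [604.6, 168.7, 67.4]
tcp_rot: [-1.57, -0.001, -0.73]
wrist_force: [0.4, -0.0, 0.1]
finger_gap: 0.6
```

```bash
python3 - <<'E'
from h import *
s=read_state();print(s['eef_pos'],np.degrees(s['tcp_rot']),s['wrist_force'],s['clock'])
cv2.imwrite("pics/scene3.png",eyes.grab_frame("scene"))
cv2.imwrite("pics/c4.png",cv2.resize(cv2.imread("pics/scene3.png")[180:340,300:460],(480,480),interpolation=cv2.INTER_CUBIC))
v=turret(cv2.imread("pics/scene3.png"),"scene",(330,230,410,295));print(np.degrees(v[0][2]),v)
E
```

```text
[604.57550821 168.72381595  67.42812439] [-8.99576822e+01 -3.97587792e-02 -4.18401683e+01] [ 0.41030895 -0.00398694  0.13436014] 5.55
24.6634972641223 (array([5.48055581e+02, 1.05974861e+02, 4.30459232e-01]), array([ 4.13009237, -0.35568002, -4.12231424, -2.88936559, -0.00777813,
        3.2450456 ]), {'g': np.int32(97), 'y': np.int32(1), 'b': np.int32(71)})
```

View pics/c4.png

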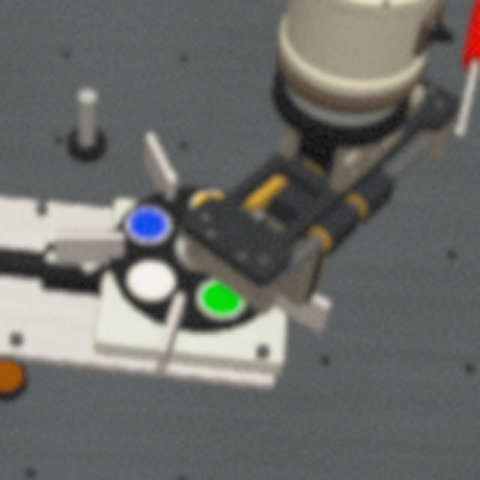

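```bash
python3 - <<'E'
from h import *
cv2.imwrite("pics/wrist4.png",eyes.grab_frame("wrist"));cv2.imwrite("pics/top4.png",eyes.grab_frame("top"))
T=(550.5,106);
for a in (57.5,):
  for r in(62,100):
    p=(T[0]+r*np.cos(np.radians(a)),T[1]+r*np.sin(np.radians(a)),74);print(p,proj("wrist",p),proj("scene",p),proj("top",p))
s=read_state();e=s['eef_pos'];print(proj("wrist",e-[0,0,19]),proj("top",e))
E
```

```text
(np.float64(583.812575717503), np.float64(158.29026964039892), 74) [304.74272846 323.02559136] [391.54353053 271.66909421] [237.46084242 214.59799161]
(np.float64(604.2299608346824), np.float64(190.33914458128856), 74) [292.90966793 261.25913031] [408.34438267 280.68615836] [222.83843038 205.85423218]
[319.31409859 272.01227556] [233.10957806 205.98109406]
```

View pics/wrist4.png

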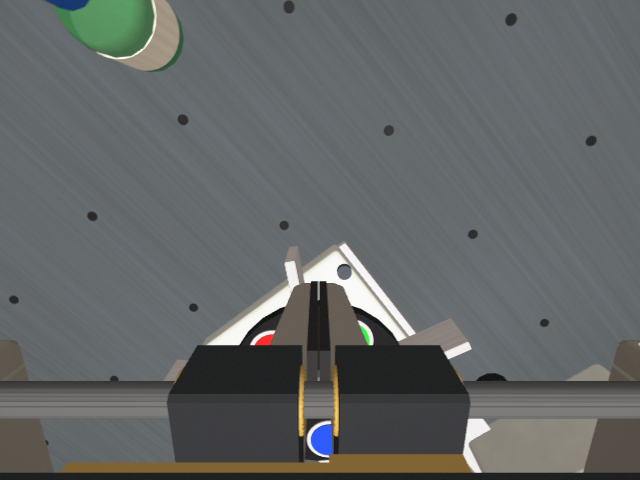

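View pics/top4.png

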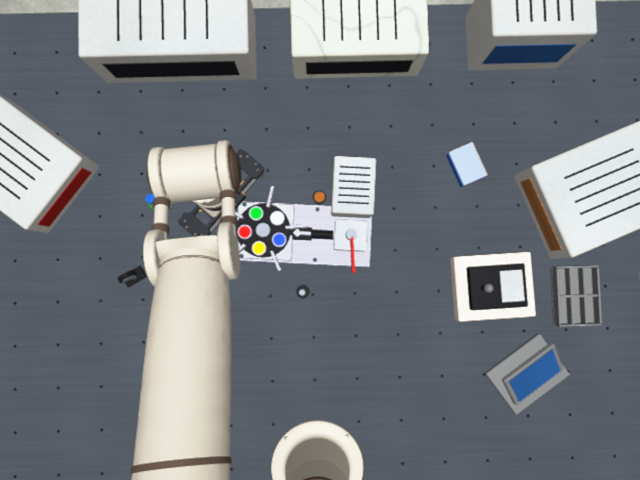

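```bash
python3 - <<'E'
from h import *
for x,z in((638,134),(450,134)):
  for y in(151,225): print((x,y,z),proj("scene",(x,y,z)),proj("scene",(x,y,z+35)))
for f in("top0","top1","top4"):
    v=turret(cv2.imread(f"pics/{f}.png"),"top",(235,195,300,275));print(f,v[0][:2],np.degrees(v[0][2])%360,np.abs(v[1]).max())
w=cv2.imread("pics/wrist4.png")[230:360,220:480];cv2.imwrite("pics/w4z.png",cv2.resize(w,(780,390),interpolation=cv2.INTER_CUBIC))
E
```

```text
(638, 151, 134) [392.72014011 275.43802154] [395.08857509 263.63954341]
(638, 225, 134) [433.67781235 277.3207893 ] [437.44818644 265.53018789]
(450, 151, 134) [388.55281037 203.40894396] [390.47998575 191.09584248]
(450, 225, 134) [424.1055154  204.75660421] [427.08429679 192.43249032]
top0 [550.45898839 105.09065035] 21.561973344477167 0.14735444955216792
top1 [550.42616344 105.09698967] 21.53816336219353 0.13165017136571322
top4 [550.48382246 105.00055407] 21.51261392179549 0.21802984274034287
```

View pics/w4z.png

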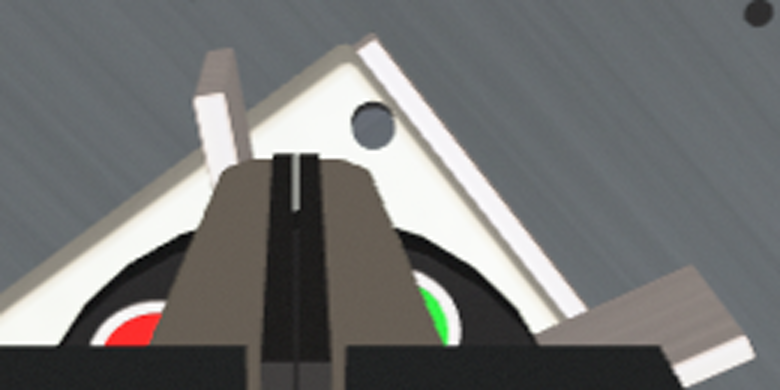

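```bash
python3 - <<'E'
from h import *
print(env.tcp_to_tips, [a for a in dir(env) if a[0]!='_'])
s=read_state();e=s['eef_pos'];M=R.from_euler('xyz',s['tcp_rot']).as_matrix()
for oz in(-10,0,10):
  print(oz,[ (dy,np.round(proj("wrist",e+M@np.array([0,dy,oz])),0)) for dy in(19,10,0,-10,-20,-30,-69)])
print(np.linalg.norm(np.array(eyes.get_calibration("wrist")['xyz'])-e), M.T@(np.array(eyes.get_calibration("wrist")['xyz'])-e))
E
```

```text
19.0 ['MotionError', 'tcp_to_tips']
-10 [(19, array([319., 287.])), (10, array([319., 293.])), (0, array([319., 300.])), (-10, array([319., 308.])), (-20, array([320., 316.])), (-30, array([320., 326.])), (-69, array([320., 376.]))]
0 [(19, array([319., 272.])), (10, array([319., 277.])), (0, array([319., 284.])), (-10, array([319., 291.])), (-20, array([320., 299.])), (-30, array([320., 308.])), (-69, array([320., 354.]))]
10 [(19, array([319., 257.])), (10, array([319., 262.])), (0, array([319., 268.])), (-10, array([319., 274.])), (-20, array([320., 281.])), (-30, array([320., 289.])), (-69, array([320., 331.]))]
203.74669369779335 [  -0.58650932 -187.7107198    79.22787937]
```

Emit:
apply_moves:
  moves:
    - [[0, -0.02, 0], [0, 0, 0], 1]
    - [[0, -0.04, 0], [0, 8, 0], 1]
    - [[0, -0.04, 0], [0, 16, 0], 1]
    - [[0, -0.04, 0], [0, 24, 0], 1]
    - [[0, -0.04, 0], [0, 32, 0], 1]
    - [[0, -0.04, 0], [0, 40, 0], 1]
    - [[0, -0.04, 0], [0, 48, 0], 1]
    - [[0, -0.04, 0], [0, 48, 0], 1]

```text
clock: 6.5
eef_pos: [603.7, 169.1, 107.1]
tcp_rot: [-1.571, 0.0, -1.563]
wrist_force: [-0.3, -0.5, 0.6]
finger_gap: 0.3
```

```bash
echo '[604.3,168.4,106.9,-89.7]'>cmd.json; python3 - <<'E'
from h import *
s=read_state();e=s['eef_pos'];print(e,np.degrees(s['tcp_rot']),s['wrist_force'],s['clock'])
cv2.imwrite("pics/scene5.png",eyes.grab_frame("scene"))
cv2.imwrite("pics/c5.png",cv2.resize(cv2.imread("pics/scene5.png")[180:300,330:490],(800,600),interpolation=cv2.INTER_CUBIC))
for dz in(-19,0,20,40,69): print(dz,(proj("scene",e+[0,0,dz])-[330,180])*5)
E
```

```text
[603.68652532 169.09144971 107.07850009] [-8.99917436e+01  6.78735140e-03 -8.95673015e+01] [-0.2796209  -0.51811256  0.58192328] 6.5
-19 [342.06001382 478.60777182]
0 [348.45390514 449.17267758]
20 [355.42167013 417.09568268]
40 [362.64610105 383.83709347]
69 [373.60719278 333.37630959]
```

View pics/c5.png

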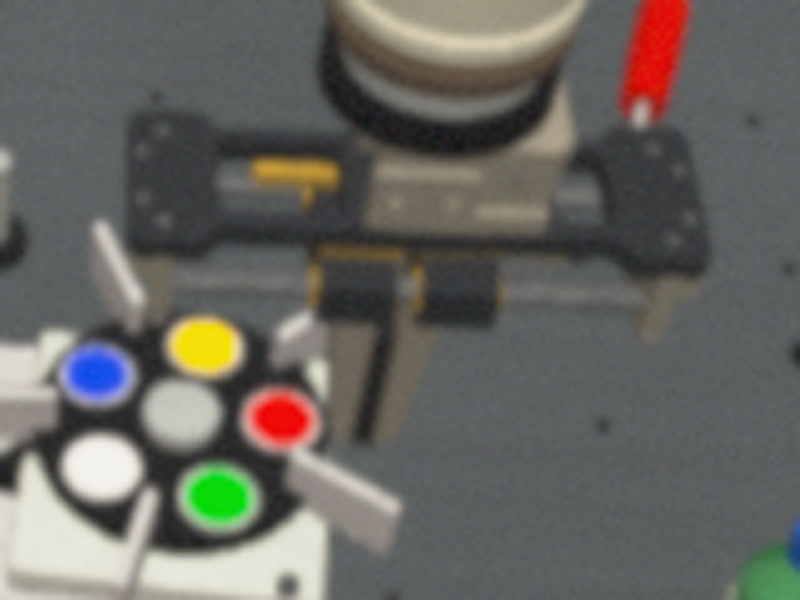

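```bash
python3 - <<'E'
from h import *
s=read_state();e=s['eef_pos'];M=R.from_euler('xyz',s['tcp_rot']).as_matrix()
p=tri(("scene",(402.4,268.4)),("wrist",(318,282)));print(p,M.T@(p-e))
for c,px in(("scene",(402.4,268.4)),("wrist",(318,282))):
    o,d=ray(c,px);print(np.linalg.norm(np.cross(d,p-o)))
E
```

```text
[612.76321349 170.15076867 124.70911059] [ -1.00873672 -17.61726624   9.0292161 ]
1.3476147586516745
1.34761475865176
```

```bash
python3 - <<'E'
from plan import *
C=(550.5,105.5)
a=polar([82.3,49.4,107,-89.7],[82,93.5,107,3.3],12,C)
e=a[-1]
plan(a+lin(e,[e[0],e[1],32,3.3],8))
E
```

```text
[[[-0.003,-0.0,-0.004],[0,-8.0,0],1],[[-0.006,-0.0,-0.009],[0,-16.0,0],1],[[-0.009,-0.0,-0.013],[0,-23.0,0],1],[[-0.011,-0.0,-0.018],[0,-31.0,0],1],[[-0.013,-0.0,-0.023],[0,-39.0,0],1],[[-0.015,-0.0,-0.028],[0,-46.0,0],1],[[-0.017,-0.0,-0.033],[0,-54.0,0],1],[[-0.018,-0.0,-0.038],[0,-62.0,0],1],[[-0.019,-0.0,-0.043],[0,-70.0,0],1],[[-0.019,-0.0,-0.048],[0,-78.0,0],1]]
-> [556.2 187.1 106.9 -11.7]
[[[-0.005,-0.0,-0.001],[0,-7.0,0],1],[[-0.011,-0.0,-0.002],[0,-15.0,0],1],[[-0.011,0.009,-0.002],[0,-15.0,0],1],[[-0.011,0.019,-0.002],[0,-15.0,0],1],[[-0.011,0.028,-0.002],[0,-15.0,0],1],[[-0.011,0.037,-0.002],[0,-15.0,0],1],[[-0.011,0.047,-0.002],[0,-15.0,0],1],[[-0.011,0.056,-0.002],[0,-15.0,0],1],[[-0.011,0.066,-0.002],[0,-15.0,0],1],[[-0.011,0.075,-0.002],[0,-15.0,0],1]]
-> [545.  187.4  31.9   3.3]
```

Emit:
apply_moves:
  moves:
    - [[-0.003, 0, -0.004], [0, -8, 0], 1]
    - [[-0.006, 0, -0.009], [0, -16, 0], 1]
    - [[-0.009, 0, -0.013], [0, -23, 0], 1]
    - [[-0.011, 0, -0.018], [0, -31, 0], 1]
    - [[-0.013, 0, -0.023], [0, -39, 0], 1]
    - [[-0.015, 0, -0.028], [0, -46, 0], 1]
    - [[-0.017, 0, -0.033], [0, -54, 0], 1]
    - [[-0.018, 0, -0.038], [0, -62, 0], 1]
    - [[-0.019, 0, -0.043], [0, -70, 0], 1]
    - [[-0.019, 0, -0.048], [0, -78, 0], 1]

```text
clock: 7.55
eef_pos: [555.4, 187.8, 107.0]
tcp_rot: [-1.571, -0.0, -0.193]
wrist_force: [-0.5, -0.4, -0.2]
finger_gap: 0.0
```

Emit:
apply_moves:
  moves:
    - [[-0.005, 0, -0.001], [0, -7, 0], 1]
    - [[-0.011, 0, -0.002], [0, -15, 0], 1]
    - [[-0.011, 0.01, -0.002], [0, -15, 0], 1]
    - [[-0.011, 0.02, -0.002], [0, -15, 0], 1]
    - [[-0.011, 0.03, -0.002], [0, -15, 0], 1]
    - [[-0.011, 0.04, -0.002], [0, -15, 0], 1]
    - [[-0.011, 0.05, -0.002], [0, -15, 0], 1]
    - [[-0.011, 0.06, -0.002], [0, -15, 0], 1]
    - [[-0.011, 0.06, -0.002], [0, -15, 0], 1]

```text
clock: 8.45
eef_pos: [543.2, 187.6, 44.8]
tcp_rot: [-1.571, 0.003, 0.058]
wrist_force: [0.2, 0.8, -0.4]
finger_gap: 0.2
```

Emit:
apply_moves:
  moves:
    - [[0, 0.005, 0], [0, 0, 0], 1]
    - [[0, 0.01, 0], [0, 0, 0], 1]
    - [[0, 0.015, 0], [0, 0, 0], 1]
    - [[0, 0.015, 0], [0, 0, 0], 1]

```text
clock: 8.85
eef_pos: [544.0, 187.7, 31.1]
tcp_rot: [-1.571, 0.001, 0.058]
wrist_force: [-0.4, -0.4, 0.4]
finger_gap: 0.9
```

```bash
python3 - <<'E'
from h import *
s=read_state();print(s['eef_pos'],s['wrist_force'],s['torque'],s['clock'])
for c in("scene","wrist"): cv2.imwrite(f"pics/{c}6.png",eyes.grab_frame(c))
a=cv2.imread("pics/scene6.png")[180:340,300:460];b=cv2.imread("pics/wrist6.png")
cv2.imwrite("pics/c6.png",np.hstack([cv2.resize(a,(400,400),interpolation=cv2.INTER_CUBIC),cv2.resize(b[200:360,240:400],(400,400))]))
E
```

```text
[544.02945943 187.68434479  31.1477186 ] [-0.41171017 -0.43861483  0.39336103] [-0.02962277 -0.02210979  0.00540731] 8.85
```

View pics/c6.png

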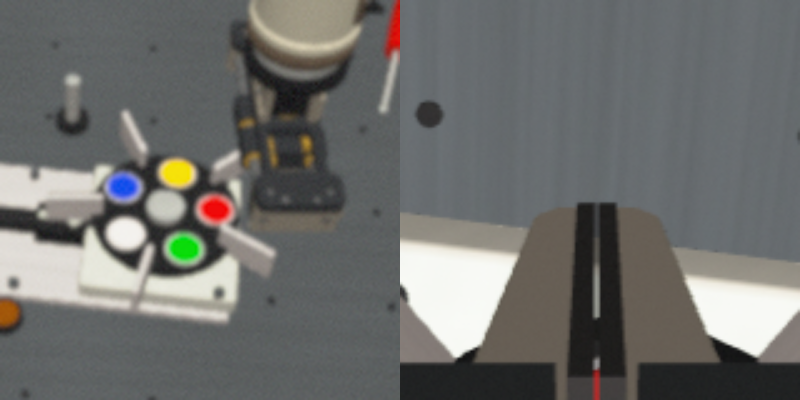

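```bash
python3 - <<'E'
from plan import *
plan(polar([82.1,93.8,32,3.3],[82.1,-36.2,32,-126.7],30,(550.5,105.5)))
E
```

```text
[[[0.006,-0.0,-0.0],[0,4.0,0],1],[[0.012,-0.0,-0.001],[0,9.0,0],1],[[0.019,-0.0,-0.002],[0,13.0,0],1],[[0.025,-0.0,-0.004],[0,17.0,0],1],[[0.03,-0.0,-0.006],[0,22.0,0],1],[[0.036,-0.0,-0.008],[0,26.0,0],1],[[0.042,-0.0,-0.011],[0,30.0,0],1],[[0.047,-0.0,-0.014],[0,35.0,0],1],[[0.052,-0.0,-0.018],[0,39.0,0],1],[[0.057,-0.0,-0.022],[0,43.0,0],1]]
-> [603.2 168.7  31.9 -39.7]
[[[0.006,-0.0,-0.0],[0,5.0,0],1],[[0.012,-0.0,-0.001],[0,9.0,0],1],[[0.018,-0.0,-0.002],[0,13.0,0],1],[[0.024,-0.0,-0.004],[0,18.0,0],1],[[0.03,-0.0,-0.006],[0,22.0,0],1],[[0.036,-0.0,-0.008],[0,26.0,0],1],[[0.041,-0.0,-0.011],[0,31.0,0],1],[[0.046,-0.0,-0.015],[0,35.0,0],1],[[0.051,-0.0,-0.018],[0,39.0,0],1],[[0.056,-0.0,-0.022],[0,44.0,0],1]]
-> [632.2 116.   31.9 -83.7]
[[[0.007,-0.0,-0.0],[0,4.0,0],1],[[0.013,-0.0,-0.001],[0,8.0,0],1],[[0.019,-0.0,-0.002],[0,13.0,0],1],[[0.025,-0.0,-0.004],[0,17.0,0],1],[[0.031,-0.0,-0.006],[0,21.0,0],1],[[0.036,-0.0,-0.008],[0,26.0,0],1],[[0.042,-0.0,-0.011],[0,30.0,0],1],[[0.047,-0.0,-0.014],[0,34.0,0],1],[[0.052,-0.0,-0.018],[0,39.0,0],1],[[0.057,-0.0,-0.022],[0,43.0,0],1]]
-> [ 616.6   57.    31.9 -126.7]
```

Emit:
apply_moves:
  moves:
    - [[0.006, 0, 0], [0, 4, 0], 1]
    - [[0.012, 0, -0.001], [0, 9, 0], 1]
    - [[0.019, 0, -0.002], [0, 13, 0], 1]
    - [[0.025, 0, -0.004], [0, 17, 0], 1]
    - [[0.03, 0, -0.006], [0, 22, 0], 1]
    - [[0.036, 0, -0.008], [0, 26, 0], 1]
    - [[0.042, 0, -0.011], [0, 30, 0], 1]
    - [[0.047, 0, -0.014], [0, 35, 0], 1]
    - [[0.052, 0, -0.018], [0, 39, 0], 1]
    - [[0.056, 0, -0.022], [0, 43, 0], 1]

```text
clock: 9.95
eef_pos: [602.1, 169.3, 32.2]
tcp_rot: [-1.57, 0.0, -0.695]
wrist_force: [-0.4, 1.1, 0.1]
finger_gap: 0.1
```

```bash
python3 - <<'E'
from h import *
s=read_state();print(s['eef_pos'],s['wrist_force'],s['clock'])
for c in("scene","wrist"): cv2.imwrite(f"pics/{c}7.png",eyes.grab_frame(c))
a=cv2.imread("pics/scene7.png")[180:340,300:460];b=cv2.imread("pics/wrist7.png")
cv2.imwrite("pics/c7.png",np.hstack([cv2.resize(a,(400,400),interpolation=cv2.INTER_CUBIC),cv2.resize(b[200:360,240:400],(400,400))]))
E
```

```text
[602.10391996 169.2666145   32.2132991 ] [-0.36733718  1.12591395  0.07992672] 9.95
```

View pics/c7.png

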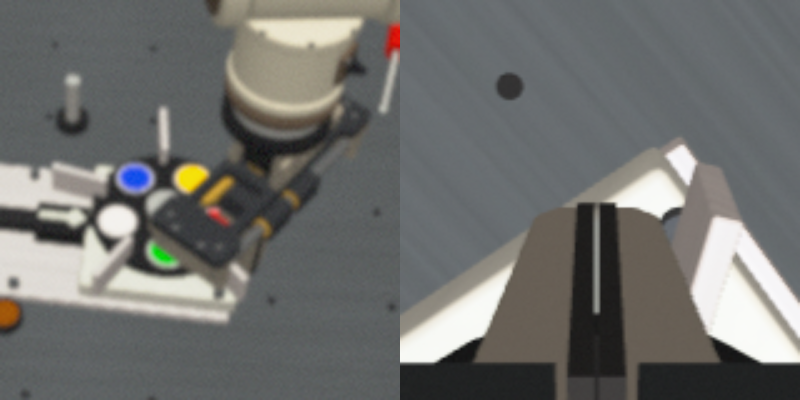

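Emit:
apply_moves:
  moves:
    - [[0.006, 0, 0], [0, 5, 0], 1]
    - [[0.012, 0, -0.001], [0, 9, 0], 1]
    - [[0.018, 0, -0.002], [0, 13, 0], 1]
    - [[0.024, 0, -0.004], [0, 18, 0], 1]
    - [[0.03, 0, -0.006], [0, 22, 0], 1]
    - [[0.036, 0, -0.008], [0, 26, 0], 1]
    - [[0.041, 0, -0.011], [0, 31, 0], 1]
    - [[0.046, 0, -0.015], [0, 35, 0], 1]
    - [[0.051, 0, -0.018], [0, 39, 0], 1]
    - [[0.056, 0, -0.022], [0, 44, 0], 1]

```text
clock: 11.05
eef_pos: [630.7, 116.7, 32.1]
tcp_rot: [-1.571, 0.0, -1.461]
wrist_force: [-1.2, 1.8, -0.4]
finger_gap: 0.6
```

```bash
python3 - <<'E'
from h import *
s=read_state();print(s['eef_pos'],s['wrist_force'],s['clock'])
for c in("scene","wrist"): cv2.imwrite(f"pics/{c}8.png",eyes.grab_frame(c))
a=cv2.imread("pics/scene8.png")[180:340,300:460];b=cv2.imread("pics/wrist8.png")
cv2.imwrite("pics/c8.png",np.hstack([cv2.resize(a,(400,400),interpolation=cv2.INTER_CUBIC),cv2.resize(b[200:360,240:400],(400,400))]))
E
```

```text
[630.74231509 116.70964819  32.08838772] [-1.15003977  1.84348615 -0.43545667] 11.05
```

View pics/c8.png

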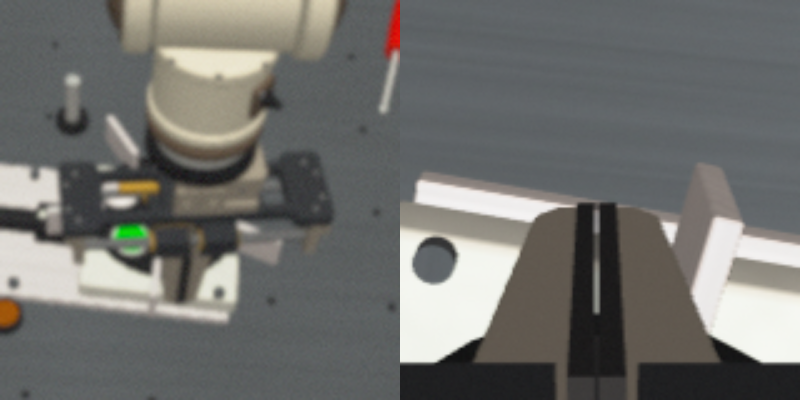

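```bash
python3 - <<'E'
from h import *
p=atz("scene",(352.4,274.8),55);print(p,np.degrees(np.arctan2(p[1]-105.5,p[0]-550.5)))
# index direction: black block/arrow in top0
im=cv2.imread("pics/top0.png");cv2.imwrite("pics/ar.png",cv2.resize(im[220:250,285:345],(960,480),interpolation=cv2.INTER_CUBIC)[:, :800])
for q in [(350.6,233.6),(351.2,234)]:
  for z in(58,75): 
    p=atz("top",q,z);print(p,np.degrees(np.arctan2(p[1]-105.1,p[0]-550.45)),np.hypot(p[1]-105.1,p[0]-550.45))
E
```

```text
[581.98219818  80.79111381  55.        ] -38.12668915357563
[535.9479794  -93.36077183  58.        ] -94.1793166028242 198.98991571674176
[534.45130797 -92.10079545  75.        ] -94.63818777331045 197.84870955646062
[535.00396415 -94.69009997  58.        ] -94.4208183927799 200.38628712756608
[533.52244726 -93.40878351  75.        ] -94.87402455790746 199.2292126498136
```

View pics/ar.png

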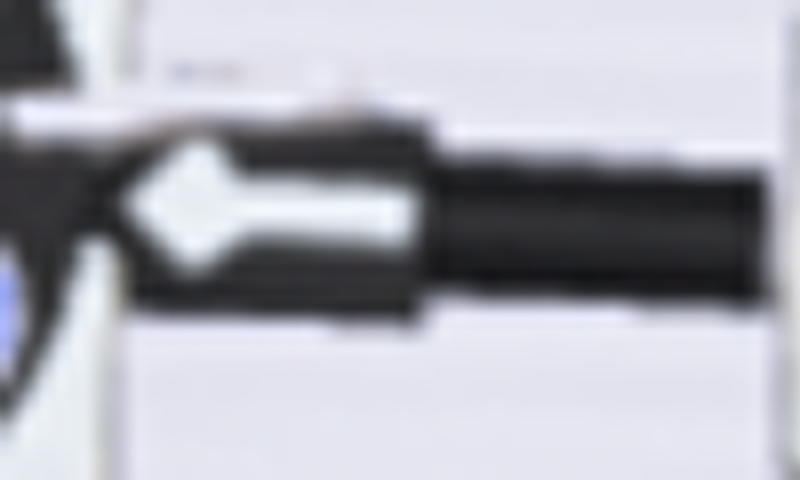

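```bash
python3 - <<'E'
from h import *
a=atz("top",(292.8,232.5),33);b=atz("top",(310.75,233.5),33);c=atz("top",(332.8,234.8),28)
print(a,b,c)
for p,q in((a,b),(b,c),(a,c)): print(np.degrees(np.arctan2(*(q-p)[[1,0]])))
for p in(a,b,c): print(np.degrees(np.arctan2(p[1]-105.1,p[0]-550.45)))
# plate bottom edge in top0 zoom coords (115,437)-(640,465): /4+(210,150)
p=atz("top",(210+115/4,150+437/4),12);q=atz("top",(210+640/4,150+465/4),12);print("edge",np.degrees(np.arctan2(*(q-p)[[1,0]])))
E
```

```text
[544.36163866  38.3738103   33.        ] [540.90772495  -3.02874058  33.        ] [536.92773544 -54.1078793   28.        ]
-94.7687282198929
-94.45537636668796
-94.59569304740013
-95.21345727622655
-95.0432417652079
-94.8547451389441
edge -94.6698392977704
```

Emit:
apply_moves:
  moves:
    - [[0.007, 0, 0], [0, 4, 0], 1]
    - [[0.013, 0, -0.001], [0, 8, 0], 1]
    - [[0.019, 0, -0.002], [0, 13, 0], 1]
    - [[0.025, 0, -0.004], [0, 17, 0], 1]
    - [[0.031, 0, -0.006], [0, 21, 0], 1]
    - [[0.036, 0, -0.008], [0, 26, 0], 1]
    - [[0.042, 0, -0.011], [0, 30, 0], 1]
    - [[0.047, 0, -0.014], [0, 34, 0], 1]
    - [[0.052, 0, -0.018], [0, 39, 0], 1]
    - [[0.057, 0, -0.022], [0, 43, 0], 1]

```text
clock: 12.15
eef_pos: [615.3, 57.8, 32.2]
tcp_rot: [-1.571, 0.001, -2.21]
wrist_force: [0.7, 0.5, -0.1]
finger_gap: 0.7
```

```bash
python3 - <<'E'
from h import *
s=read_state();print(s['eef_pos'],s['wrist_force'],s['clock'])
for c in("scene","top","wrist"): cv2.imwrite(f"pics/{c}9.png",eyes.grab_frame(c))
a=cv2.imread("pics/scene9.png")[180:340,300:460];b=cv2.imread("pics/top9.png")[180:280,220:320]
cv2.imwrite("pics/c9.png",np.hstack([cv2.resize(x,(400,400),interpolation=cv2.INTER_CUBIC) for x in (a,b)]))
E
```

```text
[615.29050301  57.77201785  32.16754957] [ 0.68371473  0.46435832 -0.10080177] 12.15
```

View pics/c9.png

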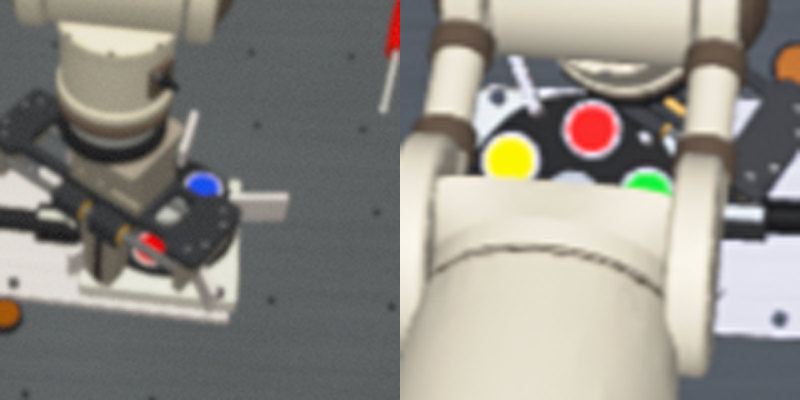

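View pics/wrist9.png

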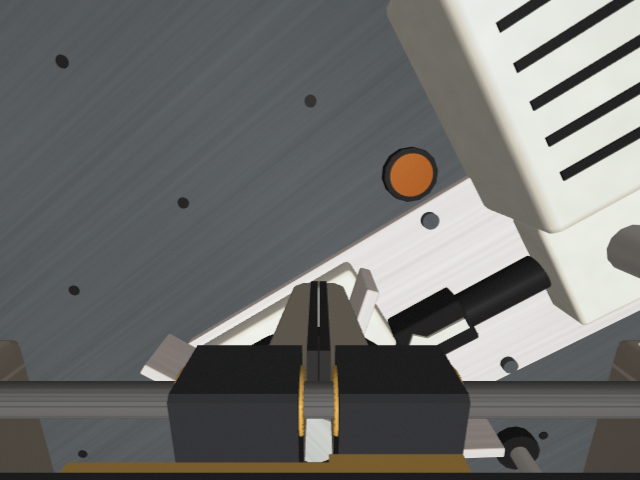

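```bash
cat >>h.py <<'E'
def angs(im,c,roi,ctr):
    off={"g":0,"r":72,"y":144,"b":216}
    for n,(ce,a) in blobs(im,roi).items():
        p=atz(c,ce,55);d=p[:2]-ctr;print(c,n,a,"green ang",round(((np.degrees(np.arctan2(d[1],d[0]))-off[n]+180)%360)-180,2),"r",round(np.hypot(*d),1))
E
python3 - <<'E'
from h import *
angs(cv2.imread("pics/top9.png"),"top",(235,195,300,275),(550.45,105.1))
angs(cv2.imread("pics/scene9.png"),"scene",(330,230,410,295),(550.45,108.2))
E
```

```text
top g 30 green ang -79.06 r 44.7
top r 73 green ang -88.37 r 41.8
top y 82 green ang -89.56 r 42.6
scene r 32 green ang -87.57 r 36.6
scene b 68 green ang -86.78 r 42.3
```

Emit:
apply_moves:
  moves:
    - [[0.003, 0, 0], [0, 2, 0], 1]
    - [[0.006, 0, 0], [0, 4, 0], 1]
    - [[0.009, 0, -0.001], [0, 6, 0], 1]
    - [[0.009, 0, -0.001], [0, 6, 0], 1]
    - [[0.009, 0, -0.001], [0, 6, 0], 1]

```text
clock: 12.8
eef_pos: [609.3, 50.9, 32.0]
tcp_rot: [-1.57, 0.0, -2.313]
wrist_force: [-0.2, 0.7, 1.0]
finger_gap: 0.4
```

```bash
echo '[610.4,50.3,31.9,-132.7]' > cmd.json; python3 - <<'E'
from h import *
s=read_state();print(s['eef_pos'],np.degrees(s['tcp_rot']),s['wrist_force'],s['clock'])
for c in("scene","top"): cv2.imwrite(f"pics/{c}10.png",eyes.grab_frame(c))
angs(cv2.imread("pics/top10.png"),"top",(235,195,300,275),(550.45,105.1))
angs(cv2.imread("pics/scene10.png"),"scene",(330,230,410,295),(550.45,108.2))
E
```

```text
[609.32462441  50.93353477  32.04838852] [-8.99825884e+01  1.14238109e-02 -1.32503686e+02] [-0.18731429  0.70290631  0.95940704] 12.8
top g 45 green ang -85.62 r 42.8
top r 75 green ang -93.98 r 42.3
top y 94 green ang -93.3 r 42.6
scene r 11 green ang -105.04 r 41.5
scene y 20 green ang -92.3 r 50.6
scene b 65 green ang -94.37 r 42.2
```

```bash
python3 - <<'E'
from plan import *
c=load();X,Z=ax(c[3])
b=[c[0]-6*X[0],c[1]-6*X[1],32,c[3]]
w=lin(c,b,2)+lin(b,[b[0],b[1],100,c[3]],4)
e=[473,-45,100,-94.7]
w+=lin(w[-1],e,8)
plan(w)
E
```

```text
[[[-0.003,-0.0,-0.0],[0,0.0,0],1],[[-0.006,-0.0,-0.0],[0,0.0,0],1],[[-0.006,-0.017,-0.0],[0,0.0,0],1],[[-0.006,-0.034,-0.0],[0,0.0,0],1],[[-0.006,-0.051,-0.0],[0,0.0,0],1],[[-0.006,-0.068,-0.0],[0,0.0,0],1],[[0.015,-0.068,-0.005],[0,-5.0,0],1],[[0.036,-0.068,-0.009],[0,-10.0,0],1],[[0.057,-0.068,-0.014],[0,-14.0,0],1],[[0.079,-0.068,-0.018],[0,-19.0,0],1]]
-> [ 543.6    4.4   99.9 -113.7]
[[[0.018,-0.0,-0.011],[0,-5.0,0],1],[[0.037,-0.0,-0.022],[0,-9.0,0],1],[[0.055,-0.0,-0.034],[0,-14.0,0],1],[[0.074,-0.0,-0.045],[0,-19.0,0],1]]
-> [472.6 -45.2  99.9 -94.7]
```

Emit:
apply_moves:
  moves:
    - [[-0.003, 0, 0], [0, 0, 0], 1]
    - [[-0.006, 0, 0], [0, 0, 0], 1]
    - [[-0.006, -0.017, 0], [0, 0, 0], 1]
    - [[-0.006, -0.034, 0], [0, 0, 0], 1]
    - [[-0.006, -0.051, 0], [0, 0, 0], 1]
    - [[-0.006, -0.068, 0], [0, 0, 0], 1]
    - [[0.015, -0.068, -0.005], [0, -5, 0], 1]
    - [[0.036, -0.068, -0.009], [0, -10, 0], 1]
    - [[0.057, -0.068, -0.014], [0, -14, 0], 1]
    - [[0.079, -0.068, -0.018], [0, -19, 0], 1]

```text
clock: 13.9
eef_pos: [542.1, 4.4, 101.4]
tcp_rot: [-1.569, 0.0, -1.98]
wrist_force: [-0.2, -0.9, -0.3]
finger_gap: 0.6
```

Emit:
apply_moves:
  moves:
    - [[0.018, 0, -0.011], [0, -5, 0], 1]
    - [[0.037, 0, -0.022], [0, -9, 0], 1]
    - [[0.055, 0, -0.034], [0, -14, 0], 1]
    - [[0.074, 0, -0.045], [0, -19, 0], 1]
    - [[0.074, 0, -0.045], [0, -19, 0], 1]

```text
clock: 14.4
eef_pos: [470.5, -45.8, 100.9]
tcp_rot: [-1.57, -0.001, -1.653]
wrist_force: [1.0, 0.3, -0.1]
finger_gap: 0.5
```

```bash
python3 - <<'E'
from h import *
s=read_state();print(s['eef_pos'],np.degrees(s['tcp_rot']),s['wrist_force'],s['clock'])
for c in("scene","top","wrist"): cv2.imwrite(f"pics/{c}11.png",eyes.grab_frame(c))
for c in("top","scene"):
    v=turret(cv2.imread(f"pics/{c}11.png"),c,(235,195,300,275) if c=="top" else (330,230,410,295));print(v[0][:2],(np.degrees(v[0][2])+180)%360-180,np.abs(v[1]).max(),v[2])
a=cv2.imread("pics/scene11.png")[180:340,250:410];b=cv2.imread("pics/top11.png")[180:300,225:385]
cv2.imwrite("pics/c11.png",np.hstack([cv2.resize(a,(400,400),interpolation=cv2.INTER_CUBIC),cv2.resize(b,(400,400),interpolation=cv2.INTER_CUBIC)]))
E
```

```text
[470.54859977 -45.84501118 100.90892511] [-8.99662849e+01 -3.37627497e-02 -9.47256033e+01] [ 1.01318339  0.33013286 -0.085262  ] 14.4
[550.48781406 105.10528258] -93.95680033422752 0.33769166584389865 {'g': np.int32(100), 'r': np.int32(73), 'y': np.int32(88), 'b': np.int32(90)}
[550.31445036 108.15222606] -94.2457513387165 0.19350921571123791 {'g': np.int32(95), 'r': np.int32(86), 'y': np.int32(101), 'b': np.int32(68)}
```

View pics/c11.png

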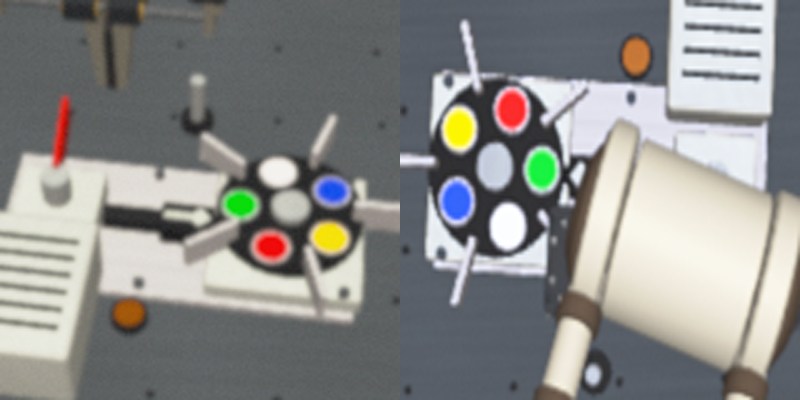

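View pics/wrist11.png

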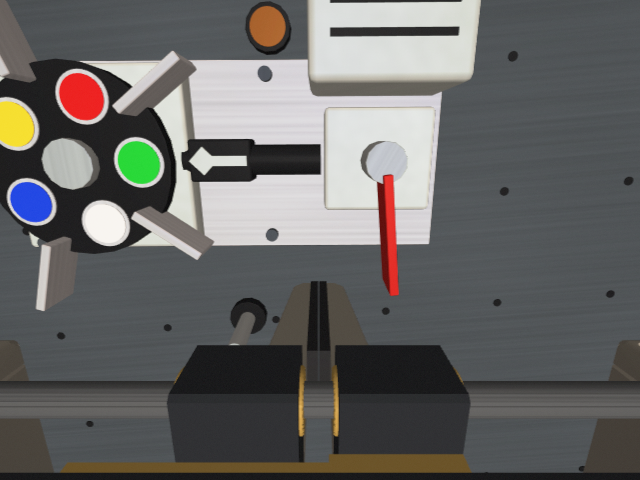

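```bash
python3 - <<'E'
from h import *
im=cv2.imread("pics/wrist11.png")
v=turret(im,"wrist",(0,50,200,270));print(v[0][:2],(np.degrees(v[0][2])+180)%360-180,np.abs(v[1]).max(),v[2])
c=v[0][:2]
for q,z in(((192,161),33),((247,160),33),((320,159.5),28),((389,161),75),((389,161),80)):
    p=atz("wrist",q,z);print(p,np.degrees(np.arctan2(p[1]-c[1],p[0]-c[0])),np.hypot(*(p[:2]-c)))
p=atz("wrist",(396,293),73);print("tip",p)
cv2.imwrite("pics/w11z.png",cv2.resize(im[110:210,100:340],None,fx=3.3,fy=3.3,interpolation=cv2.INTER_CUBIC))
print(proj("wrist",(536,-93.5,58)), atz("top",(303,292),40), place_of("wrist","shutter_pivot")[:1],place_of("wrist","shutter_tip")[:1])
E
```

```text
[550.29131225 106.67260054] -94.14365689650708 1.4437792921113726 {'g': np.int32(1387), 'r': np.int32(1594), 'y': np.int32(1249), 'b': np.int32(1248)}
[544.78607872  38.26557432  33.        ] -94.60111087160199 68.62819269160076
[542.204851    -0.61045195  33.        ] -94.31051908744546 107.58737940873719
[537.9695889  -52.08891393  28.        ] -94.43791645804829 159.23895045387007
[536.0131487  -92.62259443  75.        ] -94.09785664082922 199.806007645728
[536.36115513 -91.66458321  80.        ] -94.01755577111979 198.8257723108489
tip [449.73691722 -95.31460504  73.        ]
[385.21520692 159.44544294] [406.75132948  18.26790483  40.        ] [{'centre': [384.9, 163.0], 'score': 0.64}] [{'centre': [388.9, 288.3], 'score': 0.59}]
```

View pics/w11z.png

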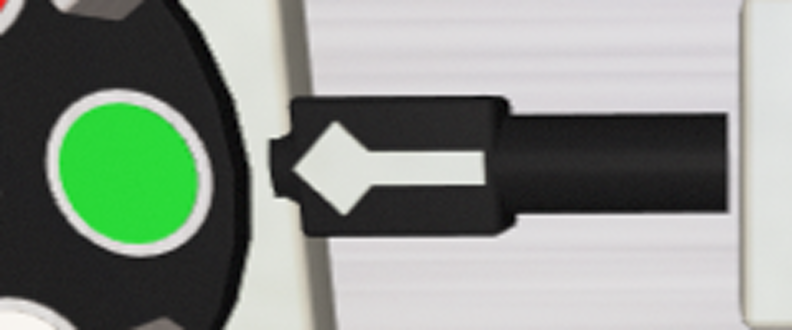

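```bash
python3 - <<'E'
from plan import *
c=load();P=(536,-93)
d=np.array(c[:2])-P;r=np.hypot(*d);t=np.degrees(np.arctan2(d[1],d[0]));print(r,t)
w=lin(c,[*c[:2],32,c[3]],7)+[[*c[:2],32,c[3]]]
plan(w)
c=load();w=polar([r,t,32,c[3]],[66,162,32,-88],4,P)+polar([66,162,32,-88],[66,219,32,-31],16,P)
plan(w)
E
```

```text
79.34824590457114 142.97805091870825
[[[0.0,0.01,0.0],[0,0.0,0],1],[[0.0,0.019,0.0],[0,0.0,0],1],[[0.0,0.029,0.0],[0,0.0,0],1],[[0.0,0.039,0.0],[0,0.0,0],1],[[0.0,0.048,0.0],[0,0.0,0],1],[[0.0,0.058,0.0],[0,0.0,0],1],[[0.0,0.068,0.0],[0,0.0,0],1],[[0.0,0.068,0.0],[0,0.0,0],1]]
-> [472.6 -45.2  31.9 -94.7]
[[[0.007,-0.0,-0.0],[0,-2.0,0],1],[[0.014,-0.0,0.0],[0,-3.0,0],1],[[0.021,-0.0,0.001],[0,-5.0,0],1],[[0.027,-0.0,0.003],[0,-7.0,0],1],[[0.031,-0.0,0.002],[0,-10.0,0],1],[[0.035,-0.0,0.001],[0,-14.0,0],1],[[0.039,-0.0,0.001],[0,-17.0,0],1],[[0.044,-0.0,0.001],[0,-21.0,0],1],[[0.048,-0.0,0.001],[0,-25.0,0],1],[[0.052,-0.0,0.002],[0,-28.0,0],1]]
-> [470.4 -97.2  31.9 -66.7]
[[[0.003,-0.0,-0.001],[0,-4.0,0],1],[[0.007,-0.0,-0.002],[0,-7.0,0],1],[[0.011,-0.0,-0.003],[0,-11.0,0],1],[[0.016,-0.0,-0.004],[0,-14.0,0],1],[[0.02,-0.0,-0.004],[0,-18.0,0],1],[[0.024,-0.0,-0.004],[0,-21.0,0],1],[[0.028,-0.0,-0.004],[0,-25.0,0],1],[[0.032,-0.0,-0.003],[0,-29.0,0],1],[[0.036,-0.0,-0.003],[0,-32.0,0],1],[[0.04,-0.0,-0.002],[0,-36.0,0],1]]
-> [ 484.4 -134.7   31.9  -30.7]
```

Emit:
apply_moves:
  moves:
    - [[0, 0.01, 0], [0, 0, 0], 1]
    - [[0, 0.02, 0], [0, 0, 0], 1]
    - [[0, 0.03, 0], [0, 0, 0], 1]
    - [[0, 0.04, 0], [0, 0, 0], 1]
    - [[0, 0.05, 0], [0, 0, 0], 1]
    - [[0, 0.06, 0], [0, 0, 0], 1]
    - [[0, 0.068, 0], [0, 0, 0], 1]
    - [[0, 0.068, 0], [0, 0, 0], 1]

```text
clock: 15.45
eef_pos: [470.3, -44.6, 30.5]
tcp_rot: [-1.573, 0.001, -1.652]
wrist_force: [-1.2, -0.3, -0.6]
finger_gap: 0.8
```

Emit:
apply_moves:
  moves:
    - [[0.007, 0, 0], [0, -2, 0], 1]
    - [[0.014, 0, 0], [0, -3, 0], 1]
    - [[0.021, 0, 0.001], [0, -5, 0], 1]
    - [[0.027, 0, 0.003], [0, -7, 0], 1]
    - [[0.031, 0, 0.002], [0, -10, 0], 1]
    - [[0.035, 0, 0.001], [0, -14, 0], 1]
    - [[0.039, 0, 0.001], [0, -17, 0], 1]
    - [[0.044, 0, 0.001], [0, -21, 0], 1]
    - [[0.048, 0, 0.001], [0, -25, 0], 1]
    - [[0.052, 0, 0.002], [0, -28, 0], 1]

```text
clock: 16.45
eef_pos: [469.4, -97.1, 32.3]
tcp_rot: [-1.57, -0.0, -1.161]
wrist_force: [-0.5, 1.0, 0.9]
finger_gap: 0.3
```

```bash
python3 - <<'E'
from h import *
s=read_state();print(s['eef_pos'],np.degrees(s['tcp_rot']),s['wrist_force'],s['clock'])
for c in("scene","wrist"): cv2.imwrite(f"pics/{c}12.png",eyes.grab_frame(c))
a=cv2.imread("pics/scene12.png")[150:310,250:410];b=cv2.imread("pics/wrist12.png")
cv2.imwrite("pics/c12.png",np.hstack([cv2.resize(a,(400,400),interpolation=cv2.INTER_CUBIC),cv2.resize(b,(400,400))]))
E
```

```text
[469.44815499 -97.08696568  32.33866436] [-8.99693332e+01 -1.43838069e-02 -6.65198549e+01] [-0.47050963  1.02038404  0.85935515] 16.45
```

View pics/c12.png

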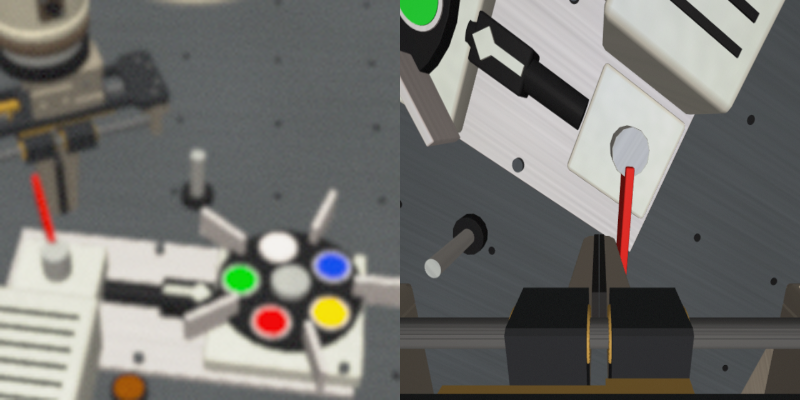

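Shutter is moving; continue.

Emit:
apply_moves:
  moves:
    - [[0.003, 0, -0.001], [0, -4, 0], 1]
    - [[0.007, 0, -0.002], [0, -7, 0], 1]
    - [[0.011, 0, -0.003], [0, -11, 0], 1]
    - [[0.016, 0, -0.004], [0, -14, 0], 1]
    - [[0.02, 0, -0.004], [0, -18, 0], 1]
    - [[0.024, 0, -0.004], [0, -21, 0], 1]
    - [[0.028, 0, -0.004], [0, -25, 0], 1]
    - [[0.032, 0, -0.003], [0, -29, 0], 1]
    - [[0.036, 0, -0.003], [0, -32, 0], 1]
    - [[0.04, 0, -0.002], [0, -36, 0], 1]

```text
clock: 17.55
eef_pos: [483.2, -134.3, 32.0]
tcp_rot: [-1.571, 0.0, -0.534]
wrist_force: [-0.9, -0.0, -0.0]
finger_gap: 0.7
```

```bash
cat >>h.py <<'E'
def red(c,roi,zs=(58,)):
    im=cv2.imread(c) if c.endswith("png") else None
E
python3 - <<'E'
from h import *
s=read_state();print(s['eef_pos'],np.degrees(s['tcp_rot']),s['wrist_force'],s['clock'])
for c in("scene","wrist"): cv2.imwrite(f"pics/{c}13.png",eyes.grab_frame(c))
a=cv2.imread("pics/scene13.png")[150:310,200:360];b=cv2.imread("pics/wrist13.png")
cv2.imwrite("pics/c13.png",np.hstack([cv2.resize(a,(400,400),interpolation=cv2.INTER_CUBIC),cv2.resize(b,(400,400))]))
print(place_of("wrist","shutter_pivot")[:1],place_of("wrist","shutter_tip")[:1])
E
```

```text
[ 483.18754961 -134.34065523   32.01026964] [-8.99935706e+01  1.30057372e-02 -3.06053649e+01] [-8.62103548e-01 -4.66769623e-02 -5.88977293e-04] 17.55
[{'centre': [371.0, 180.2], 'score': 0.86}] []
```

View pics/c13.png

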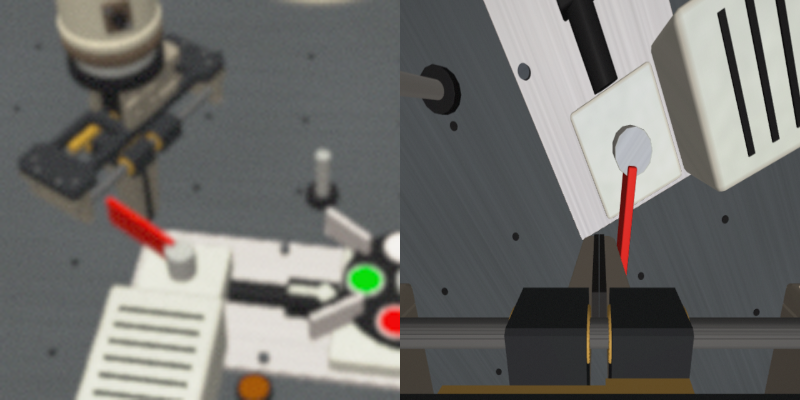

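```bash
python3 - <<'E'
from plan import *
P=(536,-93);c=load()
plan(polar([66.3,219,32,-30.7],[66.3,225,32,-24.7],4,P)+[[P[0]+66.3*np.cos(np.radians(225)),P[1]+66.3*np.sin(np.radians(225)),32,-24.7]]*2)
E
```

```text
[[[0.002,-0.0,-0.001],[0,-1.0,0],1],[[0.003,-0.0,-0.001],[0,-3.0,0],1],[[0.005,-0.0,-0.002],[0,-4.0,0],1],[[0.007,-0.0,-0.002],[0,-6.0,0],1],[[0.007,-0.0,-0.002],[0,-6.0,0],1],[[0.007,-0.0,-0.002],[0,-6.0,0],1]]
-> [ 489.4 -140.    31.9  -24.7]
```

Emit:
apply_moves:
  moves:
    - [[0.002, 0, -0.001], [0, -1, 0], 1]
    - [[0.003, 0, -0.001], [0, -3, 0], 1]
    - [[0.005, 0, -0.002], [0, -4, 0], 1]
    - [[0.007, 0, -0.002], [0, -6, 0], 1]
    - [[0.007, 0, -0.002], [0, -6, 0], 1]

```text
clock: 18.25
eef_pos: [488.3, -139.9, 31.9]
tcp_rot: [-1.571, -0.0, -0.431]
wrist_force: [-0.2, 1.2, 0.3]
finger_gap: 0.7
```

Emit:
apply_moves:
  moves:
    - [[0.001, 0, 0], [0, -1, 0], 1]
    - [[0.002, 0, 0], [0, -2, 0], 1]
    - [[0.002, 0, 0], [0, -2, 0], 1]

```text
clock: 18.55
eef_pos: [490.1, -140.6, 31.9]
tcp_rot: [-1.571, -0.0, -0.395]
wrist_force: [-0.8, -0.4, 0.4]
finger_gap: 0.6
```

Emit:
apply_moves:
  moves:
    - [[0.001, 0, 0], [0, -1, 0], 1]
    - [[0.002, 0, 0], [0, -2, 0], 1]
    - [[0.002, 0, 0], [0, -2, 0], 1]

```text
clock: 18.85
eef_pos: [491.9, -141.4, 31.9]
tcp_rot: [-1.571, 0.0, -0.36]
wrist_force: [-0.8, -0.3, 0.2]
finger_gap: 0.6
```

```bash
python3 - <<'E'
from h import *
s=read_state();print(s['eef_pos'],np.degrees(s['tcp_rot']),s['wrist_force'],s['torque'],s['clock'])
for c in("scene","wrist"): cv2.imwrite(f"pics/{c}14.png",eyes.grab_frame(c))
a=cv2.imread("pics/scene14.png")[150:310,200:360];b=cv2.imread("pics/wrist14.png")
cv2.imwrite("pics/c14.png",np.hstack([cv2.resize(a,(400,400),interpolation=cv2.INTER_CUBIC),cv2.resize(b,(400,400))]))
E
```

```text
[ 491.87084967 -141.389317     31.88062288] [-9.00001580e+01  6.59577193e-03 -2.06312653e+01] [-0.82737246 -0.28814228  0.17550959] [ 0.01326204  0.06917459 -0.01514085] 18.85
```

View pics/c14.png

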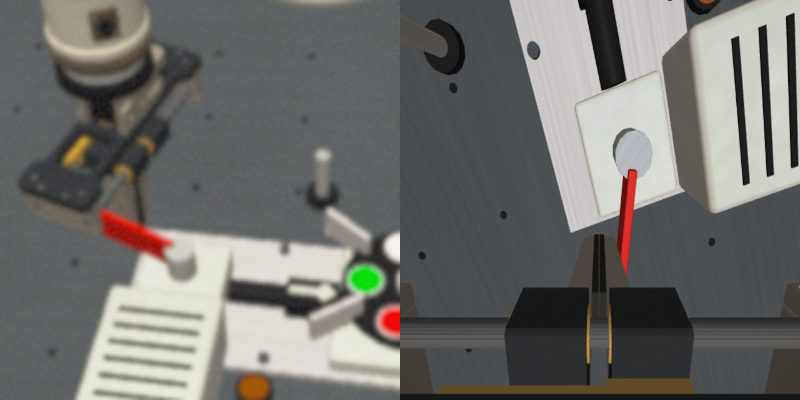

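```bash
python3 - <<'E'
from h import *
p=atz("wrist",(371,206),73);q=atz("wrist",(361.5,315),73);d=q-p;print(p,q,np.degrees(np.arctan2(d[1],d[0]))%360)
p=np.array([536,-93]);q=atz("scene",(242.5,236),70);d=q[:2]-p;print(q,np.degrees(np.arctan2(d[1],d[0]))%360)
E
```

```text
[530.45092946 -99.29465787  73.        ] [ 510.38485324 -146.06163765   73.        ] 246.77752028624187
[ 502.22477944 -158.98155397   70.        ] 242.8926003602715
```

Emit:
apply_moves:
  moves:
    - [[0.001, 0, 0], [0, -1, 0], 1]
    - [[0.002, 0, 0], [0, -2, 0], 1]
    - [[0.002, 0, 0], [0, -2, 0], 1]

```text
clock: 19.25
eef_pos: [491.9, -141.9, 31.7]
tcp_rot: [-1.572, 0.005, -0.324]
wrist_force: [-8.3, -0.7, 4.8]
finger_gap: 0.1
```

Emit:
apply_moves:
  moves:
    - [[0.001, 0, 0], [0, 0, 0], 1]
    - [[0.002, 0, 0], [0, 0, 0], 1]
    - [[0.002, 0, 0], [0, 0, 0], 1]

```text
clock: 19.55
eef_pos: [492.0, -142.0, 31.6]
tcp_rot: [-1.572, 0.009, -0.324]
wrist_force: [-13.5, 0.8, 10.5]
finger_gap: 0.4
```

Emit:
apply_moves:
  moves:
    - [[0.001, 0, 0], [0, 0, 0], 1]
    - [[0.002, 0, 0], [0, 0, 0], 1]
    - [[0.002, 0, 0], [0, 0, 0], 1]

```text
clock: 19.85
eef_pos: [492.2, -142.1, 31.5]
tcp_rot: [-1.572, 0.013, -0.324]
wrist_force: [-21.7, 2.7, 16.6]
finger_gap: 0.5
```

Emit:
apply_moves:
  moves:
    - [[-0.002, 0, 0], [0, 0, 0], 1]
    - [[-0.004, 0, 0], [0, 0, 0], 1]
    - [[-0.006, 0, 0], [0, 0, 0], 1]
    - [[-0.01, 0, 0], [0, 0, 0], 1]
    - [[-0.015, 0, 0], [0, 0, 0], 1]
    - [[-0.015, -0.02, 0], [0, 0, 0], 1]
    - [[-0.015, -0.045, 0], [0, 0, 0], 1]
    - [[-0.015, -0.075, 0], [0, 0, 0], 1]
    - [[-0.015, -0.11, 0], [0, 0, 0], 1]
    - [[-0.015, -0.15, 0], [0, 0, 0], 1]

```text
clock: 20.85
eef_pos: [482.6, -138.0, 182.5]
tcp_rot: [-1.57, 0.001, -0.325]
wrist_force: [0.3, -0.7, -0.1]
finger_gap: 0.7
```

```bash
python3 - <<'E'
from h import *
s=read_state();print(s['eef_pos'],np.degrees(s['tcp_rot']),s['wrist_force'],s['clock'])
for c in("scene","wrist","top"): cv2.imwrite(f"pics/{c}15.png",eyes.grab_frame(c))
a=cv2.imread("pics/scene15.png")[180:320,230:430]
cv2.imwrite("pics/c15.png",np.hstack([cv2.resize(a,(400,400),interpolation=cv2.INTER_CUBIC),cv2.resize(cv2.imread("pics/top15.png"),(400,400))]))
for c in("top","scene"):
  try:
    v=turret(cv2.imread(f"pics/{c}15.png"),c,(235,195,300,275) if c=="top" else (330,230,410,295));print(v[0][:2],(np.degrees(v[0][2])+180)%360-180,np.abs(v[1]).max(),v[2])
  except Exception as e: print(e)
E
```

```text
[ 482.61051857 -137.9662694   182.49523544] [-8.99676092e+01  6.64176480e-02 -1.86441664e+01] [ 0.27016781 -0.6715125  -0.1336835 ] 20.85
[550.51777478 105.09337479] -93.94844314332731 0.35002174456528934 {'g': np.int32(100), 'r': np.int32(75), 'y': np.int32(88), 'b': np.int32(90)}
[550.31674384 108.1601406 ] -94.18882673569084 0.2512845342484482 {'g': np.int32(95), 'r': np.int32(87), 'y': np.int32(101), 'b': np.int32(65)}
```

View pics/c15.png

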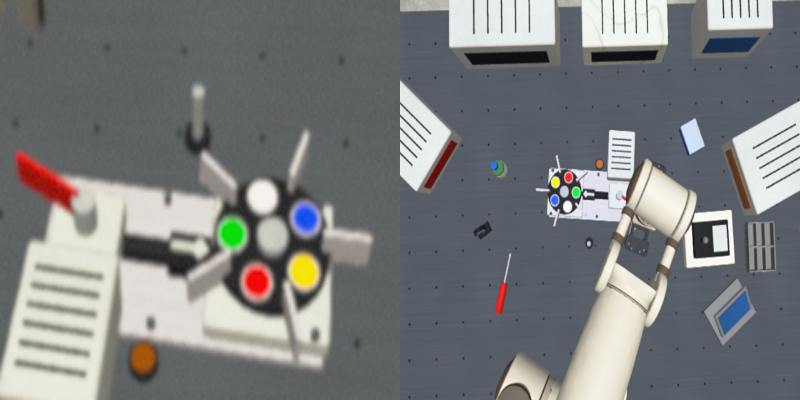

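View pics/wrist15.png

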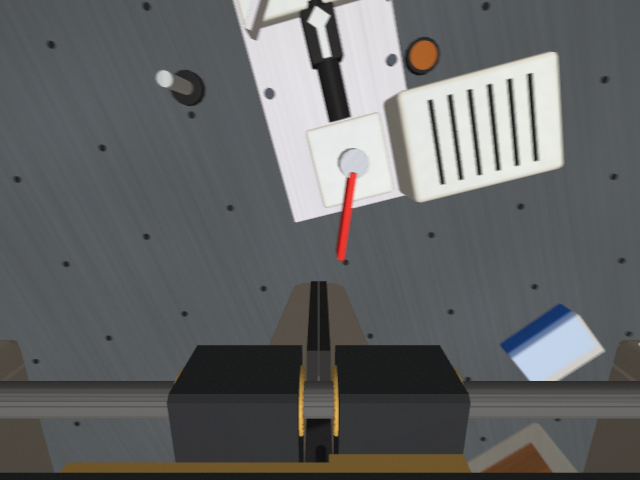

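```bash
python3 - <<'E'
from h import *
p=atz("wrist",(353,172),73);q=atz("wrist",(342,260),73);d=q-p;print(p,q,(np.degrees(np.arctan2(d[1],d[0]))%360-(360-94.7-90))*np.pi/180)
for c in("top","scene"):
    print(c)
    m=[cv2.absdiff(cv2.imread(f"pics/{c}0.png"),cv2.imread(f"pics/{c}15.png")).max(2)>40]
    n,l,st,ce=cv2.connectedComponentsWithStats(m[0].astype('uint8'))
    print([(st[i,4],np.round(ce[i])) for i in range(1,n) if st[i,4]>15])
E
```

```text
[529.90579994 -97.67924015  73.        ] [ 497.61867276 -169.01283465   73.        ] 1.2277948734078852
top
[(np.int32(1977), array([261., 229.])), (np.int32(7261), array([411., 243.])), (np.int32(59), array([230., 210.])), (np.int32(37), array([278., 266.])), (np.int32(17390), array([350., 399.])), (np.int32(520), array([426., 309.])), (np.int32(90), array([635., 425.])), (np.int32(3444), array([214., 457.])), (np.int32(1141), array([613., 460.])), (np.int32(60), array([274., 460.])), (np.int32(70), array([280., 468.])), (np.int32(17), array([188., 470.])), (np.int32(30), array([356., 476.]))]
scene
[(np.int32(142), array([73.,  8.])), (np.int32(40), array([89.,  7.])), (np.int32(239), array([215.,   3.])), (np.int32(2992), array([233.,  30.])), (np.int32(197), array([321.,   3.])), (np.int32(1169), array([421.,  17.])), (np.int32(209), array([299.,  15.])), (np.int32(63), array([323.,  10.])), (np.int32(721), array([365.,  20.])), (np.int32(149), array([292.,  32.])), (np.int32(364), array([116.,  37.])), (np.int32(319), array([325.,  44.])), (np.int32(91), array([400.,  32.])), (n
[... 233 characters left out ...]
26), array([216.,  60.])), (np.int32(64), array([79., 73.])), (np.int32(75), array([326.,  65.])), (np.int32(1834), array([325.,  90.])), (np.int32(143), array([231.,  76.])), (np.int32(16), array([246.,  74.])), (np.int32(746), array([226.,  87.])), (np.int32(98), array([297.,  90.])), (np.int32(74), array([354.,  88.])), (np.int32(1315), array([235., 138.])), (np.int32(55), array([265., 116.])), (np.int32(22), array([200., 162.])), (np.int32(32), array([210., 164.])), (np.int32(145), array([274., 233.])), (np.int32(2649), array([369., 262.])), (np.int32(325), array([253., 243.])), (np.int32(22), array([330., 260.])), (np.int32(46), array([326., 266.])), (np.int32(42), array([375., 295.]))]
```

Shutter measures 1.2 rad or slightly more, which is its stop. The turret is unchanged, and the only differences in the images are the turret, the shutter and the robot.

```bash
python3 -c "
from cell import *
print(job.hand_in(), read_state()['clock'])"
```

```text
the job is handed in; nothing more can be done
the job is handed in; nothing more can be done
```

The lamp is set up: the green filter is at the white arrow and the red shutter is fully open against its stop. I handed it in at about 21 s; the hand-in reports no verdict.

**Turret:** I turned it about 116° clockwise by pushing one spoke with the closed fingertip. I checked it was aligned before touching the shutter. The final views put the green filter at −93.9° (top camera) and −94.2° (scene camera). The arrow lies at about −94.4° to −94.7°, so the remaining error is roughly 0.5°. It read the same before and after I opened the shutter.

**Shutter:** I pushed it until the wrist force rose to about 27 N at the stop, then backed off and lifted clear. The wrist picture gives 1.23 rad against the nominal 1.2, which is within measuring error.

**Other things on the table:** comparing the first and last pictures showed no changes apart from the turret, the shutter and the robot. I judged the turret's seat only from those pictures and saw no sign of lifting; the pushes were level and light, at most about 2 N.

**What disagreed:** my first sweep passed over the spokes without touching them. Two camera views showed the closed fingertips about 18 mm behind the TCP, not the stated 19 mm ahead. I lowered the tool by 35 mm and repeated the sweep, which then worked.

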